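Right the fallen oil bottle in the drop-front caddy

TASK

One oil dropper bottle has fallen over inside the grey drop-front caddy. Pull the caddy's blue front flap all the way down, stand the fallen bottle upright again in its own lane and let go of it while the flap is still down, then push the flap back up until it is fully shut. Work gently: never force the caddy or its flap against a stop, keep the other two bottles standing, and leave the tweezers and the screwdriver alone.

Things in the scene. Friction and masses are not known exactly. Their poses are not given: they have to be found in the camera images.
- caddy: Grey caddy fixed on the desk, open at the top, 138 mm deep (x), 312 mm wide (y). Origin: centre of its underside, at desk height; x points from flap to back wall, y to its left, z up. Inner floor at z = 50 mm, free from x = -67 (shut flap) to x = +65 mm (upright back wall, top at z = 115 mm). Side walls: inner faces at y = -148 and +148 mm, top at z = 85 mm.
- flap (a joint): Angle (rad) of the blue bottom-hinged front flap: 0 = upright, shut; grows as its top edge comes down away from the caddy (to caddy -x); 1.45 = fully down on its stop, nearly level. A friction hinge (0.2 N m; flap 0.2 kg) holds it at any angle, with no latch and soft rubber stops at both ends; 1 to 4 N at the top edge moves it. Starts shut or a few degrees ajar.
- flap_edge (a point): Centre of the round aluminium bead, 10 mm thick, 312 mm long, along the flap's top edge; 95 mm from the hinge along the flap, bead axis 4 mm outside the hinge plane. Panel 6 mm thick: inner face 1 mm, outer face 7 to 9 mm outside that plane. Turns with the flap: z points along the flap away from the hinge, x out of its inner face.
- flap_hinge (a point): Middle of the flap's hinge line, at x = -67, z = 50 mm of the caddy; the hinge line runs along the caddy's y. Axes as the caddy's. Nothing is below the lowered flap: 50 mm free to the desk at the hinge, about 60 mm at the edge.
- bottle_fallen: White dropper bottle with green tapered cap (fixed), 30 mm diameter, 78 mm tall, 0.03 to 0.06 kg, lying on its side in one of the lanes, cap towards the flap and about 20 mm behind it when shut. Straight round body 0 to 57 mm above the base (radius 14.8 mm). Origin: centre of the base; z points from base to cap. Set on the floor leaning under 0.35 rad and let go, it rights itself.
- bottle_a: Same kind of bottle, standing upright in another lane. Origin: centre of the base; z axis up.
- bottle_b: Same kind of bottle, standing upright in the remaining lane. Origin: centre of the base; z axis up.
- tweezers: Bystander: steel tweezers lying on the desk beside the right side of the caddy, 123 mm long, 13 mm wide, 8 mm high. Origin: under their middle.
- screwdriver: Bystander: small screwdriver with yellow handle lying on the desk beside the caddy's left side, 133 mm long, 18 mm thick. Origin: under its middle.
- lane_left (a point): Floor centre of the left lane (caddy y = +92 mm), 50 mm above the desk. Axes as the caddy's. The middle lane is 88 mm, the outer ones 100 mm wide, parted by two aluminium ribs along caddy x at y = -46 and +46 mm, 4 mm thick, 10 mm high above the floor.
- lane_middle (a point): Floor centre of the middle lane (caddy y = 0), 50 mm above the desk.
- lane_right (a point): Floor centre of the right lane (caddy y = -92 mm), 50 mm above the desk.
Not all that is in view belongs to the job. What is shaped like the bottle_fallen but red is not meant.

How it is judged:
By the outcome, as a careful person would: the job done as asked, in the order asked, and still so for the second after the job is handed in, with the robot touching nothing.
It also fails if it takes over 66 s, if anything falls off the work surface, if the arm or the gripper's body presses on something with over 40 N, if the wrist force passes 120 N, or if a joint passes its speed limit or range.

ROBOT

A 7-joint arm with a two-finger parallel gripper is mounted at the origin on a cart in front of the work surface, level with it; the furniture and walls round the work are solid. World frame = base frame: x ahead of the robot, y to its left, z up, the work surface at z = 0. Lengths are in mm, angles in rad, forces in N, time in s.
With the tool pointing down it reaches from about 400 to 925 mm from the base axis. Payload 5.6 kg.
Tool frame: the origin (TCP) lies at the very end of the fingers, on their centre line; the grasp point (between the pads) lies 19 mm behind it; z points along the fingers, y is the line along which they close (so a half turn about z gives the same grasp; the last joint's range is limited). The gripper opens to 85 mm and grips with 20 to 120 N. Pads are 22 mm wide; open, the fingers measure 114 mm over their backs; the gripper's body (76 mm by 85 mm) begins 54 mm behind the grasp point. The pads swing forward as they close: fully open they stand 13 mm farther back than shut.
Start: joints at [-1.352, 0.468, -0.012, 1.603, 0.006, 1.071, -0.056], TCP at [168.275, 627.848, 205.69] pointing down, gripper open.
Joint ranges: [-2.53, 2.53], [-0.31, 2.02], [-1.57, 1.55], [0.28, 2.44], [-1.29, 4.43], [0.15, 1.84], [-2.92, 2.92]. Speed limits (rad/s): [2.57, 2.57, 3.14, 3.14, 3.14, 3.14, 3.14].

INTERFACE

Orientations are given as a unit quaternion [w, x, y, z].
In Python, from workcell import env, snapshot, camera_info gives the robot as it stands.
- The arm moves only by the tool servo_tool, never from a script. Its argument "series" is a list that holds one entry, the list of rows, each a list of 6 numbers: the shift along the tool's x, y, z scaled (see below), then the turn, a rotation vector about the tool's x, y, z scaled (see below). In form: [[[dx, dy, dz, wx, wy, wz], ...]]. A call has 1 to 12 rows; each row shifts and turns the commanded pose from where the row before left it, along the tool's axes as they then stand; what a row does not reach is not made up. The controller multiplies each number of a shift by 4 cm and each number of a turn by 4 degrees. A row lasts 1/12 s, in which the tool goes at most 41.7 mm and 7.16 degrees, less where a joint would pass 70% of its speed; a pose out of reach is approached as far as the arm can. A call with a number of a shift or a turn outside -1 to 1 is refused whole. A call with a gripper value outside its range is refused whole. "grip" is the closure, from -1 (fully open) to 1 (shut), set as the call begins (left out, the last holds). The fingers move at their own pace and stop on an object; the grip force is fixed at half the most. Time passes only in rows, so rows that do not move let the fingers close. It gives the time, the measured TCP pose, the force, the opening and the grip force at its end, in the units of the state.
- env.get_obs(): the state, without advancing time (a new reading comes with each control period).
- snapshot(name): name is "scene" or "top"; returns the picture (400x640x3 uint8, red, green, blue); there is no depth.
- camera_info(name): a dict with "fx", "fy", "cx", "cy" (pixels), "k1" (the pictures are not rectified: a ray, as slopes to the right and down, at radius r is drawn at 1 + k1 r^2 times it, then the intrinsics apply), "eye" and "rotation" of the camera in the world. Camera axes: x right, y down, z forward; pixel columns grow to the right and rows downward; lengths in mm; the calibration is good to about 2 mm. A picture is of the moment at which its call begins. camera_info takes no time and is no camera call.
- env.finish_job(): hands the job in; it is judged then, once.
The state is a dict: "clock": time; "joint_pos": joint angles; "qd": joint speeds; "joint_torque": joint torques, N m; "tcp_pos": TCP position; "eef_rot": TCP orientation; "wrist_force": force on the tool from outside, world axes, zero at the start; "moment": the same for the moment, N m; "grip_width": finger opening in mm; "gripper_force": force on a finger pad.
Only numpy, scipy, OpenCV 4.12 (cv2) and the standard library are available. Lean on these libraries where they do the work, as an engineer would, in place of code of your own. Each camera call takes 0.05 s, during which the arm holds its last target. There are 200 camera calls.

## Working session

There is one attempt and no reset: what is moved stays moved. The work goes in short steps, Python scripts to look and compute and a tool call to move; the robot and the scene stay as the last step left them, time stands still between calls to the robot, and variables do not carry over. Pictures are saved under pics/ and viewed, at most 10 in all, crops included, and the job is handed in when it is done.

Besides the shell and the picture viewer there is one more tool, called after "Call:" as name([rows], argument=value, ...), one row to a line, values as JSON. servo_tool: Moves the arm, as the interface text tells. Its arguments: {"type":"object","properties":{"series":{"type":"array"},"grip":{"type":"number"}},"required":["series"]}

```bash
ls; mkdir -p pics; python3 - <<'E'
from workcell import env, snapshot, camera_info
import cv2,numpy as np
for n in ("scene","top"):
    im=snapshot(n); cv2.imwrite(f"pics/{n}0.png",im[:,:,::-1]); print(n,camera_info(n))
print(env.get_obs())
E
```

```text
pics
scene {'fx': 493.6035395074286, 'fy': 493.6035395074286, 'cx': 320.00388435067015, 'cy': 197.52802463337903, 'k1': -0.03281606244109491, 'eye': array([ -72.23556343, -156.41732043,  766.14258581]), 'rotation': array([-0.34123931,  0.71002657, -0.55675125,  0.26352618])}
top {'fx': 372.1849063113261, 'fy': 372.1849063113261, 'cx': 316.8953004153562, 'cy': 199.9443614954112, 'k1': -0.05117230139044893, 'eye': array([614.17911222,  18.93972604, 973.75972055]), 'rotation': array([-0.0541056 ,  0.71109391, -0.69972934,  0.04238959])}
{'clock': 0.1, 'joint_pos': array([-1.35200139,  0.46830091, -0.01159834,  1.60356327,  0.00602163,
        1.07145426, -0.05632866]), 'qd': array([-0.00011811, -0.00200857,  0.0009982 , -0.00095469,  0.0001901 ,
        0.00279322, -0.00153052]), 'joint_torque': array([ 8.00972484e-04, -5.33522344e+01,  2.14246439e-02, -2.51970577e+01,
        1.14803025e-02,  4.26126353e-03,  4.11755877e-05]), 'tcp_pos': array([168.15702653, 627.27270225, 204.81286174]), 'eef_rot': array([-3.98818005e-05,  1.30566857e-01,  9.91439146e-01, -8.44969918e-04]), 'wrist_force': array([ 0.47699925,  0.26504511, -0.08877558]), 'moment': array([-0.02858706,  0.01453859,  0.04389172]), 'gripper_force': 0.0, 'grip_width': 85.36696532528688}
```

View pics/scene0.png

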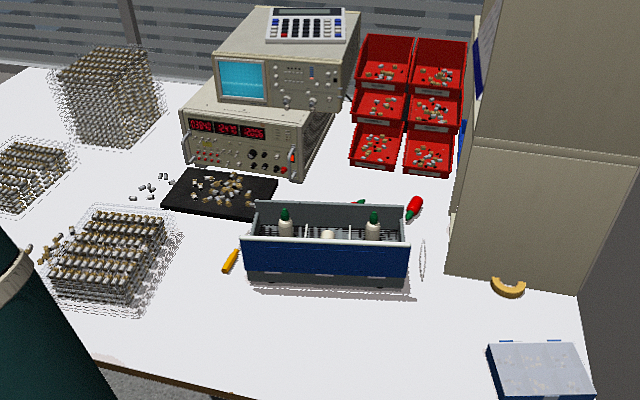

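View pics/top0.png

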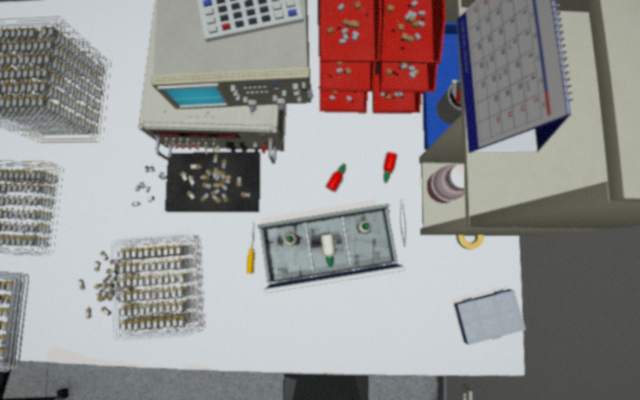

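Top view: the caddy spans about (262..400, 207..290). Standing bottles are at (290,239) left and (365,226) right. The white lying bottle is at (328,248) in the middle lane, with its green cap toward the flap. The two red bottles at (337,178) and (389,166) are outside the caddy and not meant. I'll confirm in an enlarged crop.

```bash
cat > h.py <<'E'
import numpy as np, cv2
from scipy.spatial.transform import Rotation as R
from workcell import env, snapshot, camera_info
def rot(q): return R.from_quat(np.roll(q,-1)).as_matrix()
def ray(n,uv):
    c=camera_info(n); d=np.array([(uv[0]-c['cx'])/c['fx'],(uv[1]-c['cy'])/c['fy']])
    s=d.copy()
    for _ in range(20): s=d/(1+c['k1']*(s@s))
    v=rot(c['rotation'])@np.r_[s,1]; return c['eye'],v
def at(n,uv,z):
    e,v=ray(n,uv); return e+v*(z-e[2])/v[2]
def proj(n,p):
    c=camera_info(n); q=rot(c['rotation']).T@(np.asarray(p)-c['eye']); s=q[:2]/q[2]; s=s*(1+c['k1']*(s@s))
    return np.array([c['cx']+c['fx']*s[0],c['cy']+c['fy']*s[1]])
E
python3 - <<'E'
import cv2
a=cv2.imread('pics/top0.png')[195:300,245:415]; b=cv2.imread('pics/scene0.png')[190:300,235:425]
a=cv2.resize(a,None,fx=4.7,fy=4.7,interpolation=cv2.INTER_CUBIC); cv2.imwrite('pics/topc.png',a)
b=cv2.resize(b,None,fx=4.2,fy=4.2,interpolation=cv2.INTER_CUBIC);cv2.imwrite('pics/scenec.png',b)
E
```

```text
(no output)
```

View pics/topc.png

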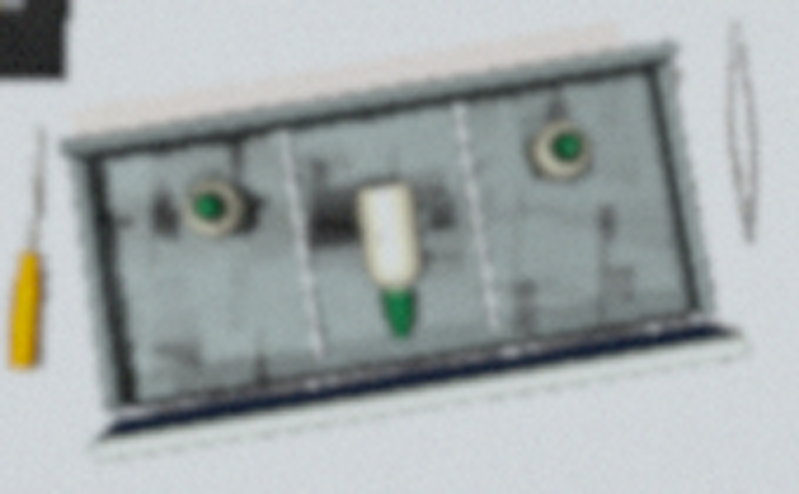

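View pics/scenec.png

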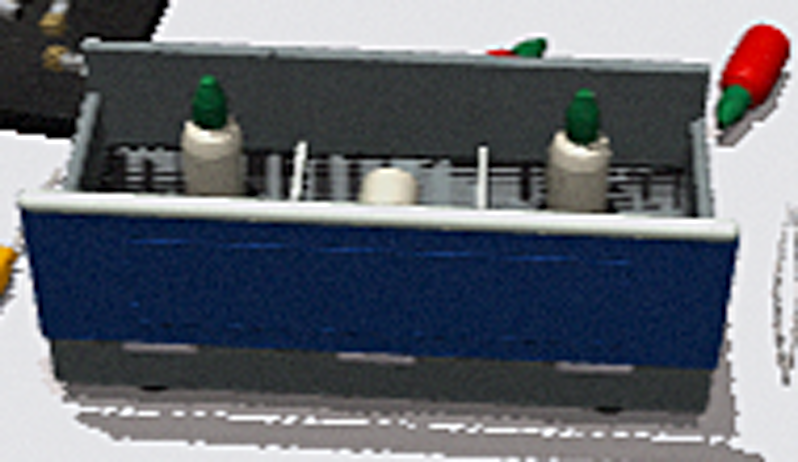

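The crops confirm it: the white bottle lying in the middle lane (top crop (388,235), cap at (402,312) toward the flap) is bottle_fallen. The white bead runs along the flap's top edge and is slightly ajar. Next I fit the caddy pose.

```bash
cat > fit.py <<'E'
from h import *
from scipy.optimize import least_squares
T=lambda x,y:(245+x/4.7,195+y/4.7); S=lambda x,y:(235+x/4.2,190+y/4.2)
obs=[('top',T(66,146),(69,156,115)),('top',T(675,48),(69,-156,115)),('scene',S(84,44),(69,156,115)),('scene',S(710,68),(69,-156,115)),
('top',T(97,441),(0,156)),('top',T(745,343),(0,-156)),('scene',S(20,200),(0,156)),('scene',S(738,231),(0,-156))]
def edge(f): return -67-4*np.cos(f)-95*np.sin(f), 50+95*np.cos(f)-4*np.sin(f)
def W(p,q): 
    c,s=np.cos(p[2]),np.sin(p[2]); return np.array([p[0]+c*q[0]-s*q[1],p[1]+s*q[0]+c*q[1],q[2]])
def res(p):
    r=[]
    for n,uv,q in obs:
        if len(q)==2: x,z=edge(p[3]); q=(x,q[1],z)
        r+=list(proj(n,W(p,q))-uv)
    for a,y in (((285,135),46),((320,358),46),((460,105),-46),((493,328),-46)):
        w=at('top',T(*a),60); c,s=np.cos(p[2]),np.sin(p[2]); r.append((-(w[0]-p[0])*s+(w[1]-p[1])*c-y)/2.6)
    return r
if __name__=='__main__':
    s=least_squares(res,[550,0,0.1,0.05]); p=s.x; print(p, np.round(s.fun,1))
    L=lambda w:np.round(np.array([[np.cos(p[2]),np.sin(p[2])],[-np.sin(p[2]),np.cos(p[2])]])@(w[:2]-p[:2]),1)
    print('base',L(at('top',T(386,186),65)),'cap tip',L(at('top',T(403,335),65)),'capstart',L(at('top',T(397,290),65)))
    for n,t in (('a',(209,206)),('b',(568,147))): print(n,L(at('top',T(*t),125)))
    for y in (156,0,-156): x,z=edge(p[3]); print(W(p,(x,y,z)))
E
python3 fit.py
```

```text
[6.27752652e+02 6.33209999e+00 1.72811889e-01 3.72871165e-02] [-2.   0.   1.3 -0.1 -0.1 -0.3  1.2  0.1 -2.1  1.   0.5 -0.5  0.1 -0.4
  1.3 -0.  -0.1 -0.3 -0.5  0.3]
base [26.5 -2.2] cap tip [-50.1   1.3] capstart [-27.    0.7]
a [27.8 85. ]
b [ 28.9 -91.2]
[527.4995467  147.19135214 144.78485311]
[554.32421962  -6.48505113 144.78485311]
[ 581.14889254 -160.16145441  144.78485311]
```

```bash
cat >> h.py <<'E'
P=(627.8,6.3,0.173)
C=R.from_euler('z',P[2])
def cad(w): return C.inv().apply(np.asarray(w)-[P[0],P[1],0])
def wor(q): return C.apply(q)+[P[0],P[1],0]
def tq(th,yaw=0):  # tool down, y along caddy y, tilted forward th deg
    return C*R.from_euler('z',yaw,degrees=True)*R.from_euler('y',-th,degrees=True)*R.from_quat([0,1,0,0])
def state():
    o=env.get_obs(); return o['tcp_pos'],R.from_quat(np.roll(o['eef_rot'],-1)),o
def turn(th,yaw=0):  # total turn units (tool axes)
    p,r,o=state(); return np.round((r.inv()*tq(th,yaw)).as_rotvec(degrees=True)/4,2)
def shift(q,rot=None,frm=None):  # total shift units in axes of rot
    p,r,o=state(); r=rot or r; return np.round(r.inv().apply(wor(q)-(p if frm is None else wor(frm)))/40,2)
E
python3 - <<'E'
from h import *
print(turn(0), shift((-52,-105,230),tq(0)), cad(state()[0]))
E
```

```text
[-0.02 -0.   -6.23] [ -7.35 -19.9   -0.63] [-345.88857554  690.82548687  204.81286174]
```

Call:
servo_tool([
  [[0,0,-0.1,0,0,-0.89],[0,0,-0.1,0,0,-0.89],[0,0,-0.1,0,0,-0.89],[0,0,-0.1,0,0,-0.89],[0,0,-0.1,0,0,-0.89],[0,0,-0.1,0,0,-0.89],[0,0,0,0,0,-0.89]],
], grip=1)

```text
clock: 0.68
tcp_pos: [168.3, 628.0, 230.1]
eef_rot: [0.0, -0.088, 0.996, 0.0]
wrist_force: [0.6, 1.1, 0.1]
grip_width: 0.9
gripper_force: 0.0
```

Call:
servo_tool([
  [[-0.32,-0.86,0,0,0,0],[-0.32,-0.86,0,0,0,0],[-0.32,-0.86,0,0,0,0],[-0.32,-0.86,0,0,0,0],[-0.32,-0.86,0,0,0,0],[-0.32,-0.86,0,0,0,0],[-0.32,-0.86,0,0,0,0],[-0.32,-0.86,0,0,0,0],[-0.32,-0.86,0,0,0,0],[-0.32,-0.86,0,0,0,0],[-0.32,-0.86,0,0,0,0],[-0.32,-0.86,0,0,0,0]],
])

```text
clock: 1.68
tcp_pos: [391.0, 245.8, 229.6]
eef_rot: [-0.0, -0.086, 0.996, 0.0]
wrist_force: [0.3, 1.0, 0.3]
grip_width: 0.0
gripper_force: 0.0
```

Call:
servo_tool([
  [[-0.32,-0.86,0,0,0,0],[-0.32,-0.86,0,0,0,0],[-0.32,-0.86,0,0,0,0],[-0.32,-0.86,0,0,0,0],[-0.32,-0.86,0,0,0,0],[-0.32,-0.86,0,0,0,0],[-0.32,-0.86,0,0,0,0],[-0.32,-0.86,0,0,0,0],[-0.32,-0.86,0,0,0,0],[-0.32,-0.86,0,0,0,0],[-0.32,-0.86,0,0,0,0],[0,0,0,0,0,0]],
])

```text
clock: 2.68
tcp_pos: [596.1, -109.2, 229.4]
eef_rot: [0.0, -0.082, 0.997, -0.003]
wrist_force: [-0.3, -1.8, 1.3]
grip_width: -0.2
gripper_force: 0.0
```

```bash
python3 - <<'E'
from h import *
p,r,o=state();print(cad(p),o['clock'],o['joint_pos'],o['wrist_force'],turn(0), 'to',shift((-52,-105,160),tq(0)))
cv2.imwrite('pics/t1.png',cv2.resize(snapshot('top')[180:310,240:420,::-1],None,fx=4,fy=4,interpolation=cv2.INTER_CUBIC))
E
```

```text
[ -51.13903784 -108.33915293  229.35090685] 2.6833 [-0.17546565  0.37741608  0.38741372  1.71444746 -0.15298844  1.07812526
  1.9944943 ] [-0.33674318 -1.76651807  1.26168247] [-0.08  0.   -0.13] to [0.02 0.08 1.73]
```

Call:
servo_tool([
  [[0,0,0.4,0,0,0],[0,0,0.6,0,0,0],[0,0,0.6,0,0,0],[0,0,0.6,0,0,0],[0,0,0.34,0,0,0],[0,0,0,0,0,0]],
])

```text
clock: 3.23
tcp_pos: [591.5, -98.8, 124.5]
eef_rot: [-0.004, -0.087, 0.996, 0.001]
wrist_force: [-0.4, -0.0, -0.7]
grip_width: -0.5
gripper_force: 0.0
```

Call:
servo_tool([
  [[0.1,0,0,0,0,0],[0.1,0,0,0,0,0],[0.24,0,0.02,0,0,0],[0.23,0,0.05,0,0,0],[0.23,0,0.08,0,0,0],[0.22,0,0.11,0,0,0]],
])

```text
clock: 3.73
tcp_pos: [549.5, -108.9, 118.2]
eef_rot: [0.001, -0.086, 0.996, 0.0]
wrist_force: [-0.1, -0.2, -0.3]
grip_width: 0.2
gripper_force: 0.0
```

```bash
python3 - <<'E'
from h import *
p,r,o=state();print(cad(p),o['clock'],o['wrist_force'])
cv2.imwrite('pics/s1.png',cv2.resize(snapshot('scene')[170:300,225:425,::-1],None,fx=3.9,fy=3.9,interpolation=cv2.INTER_CUBIC))
E
```

```text
[-96.99145756 -99.9686283  118.1935858 ] 3.7333 [-0.10141573 -0.19695248 -0.32010573]
```

View pics/s1.png

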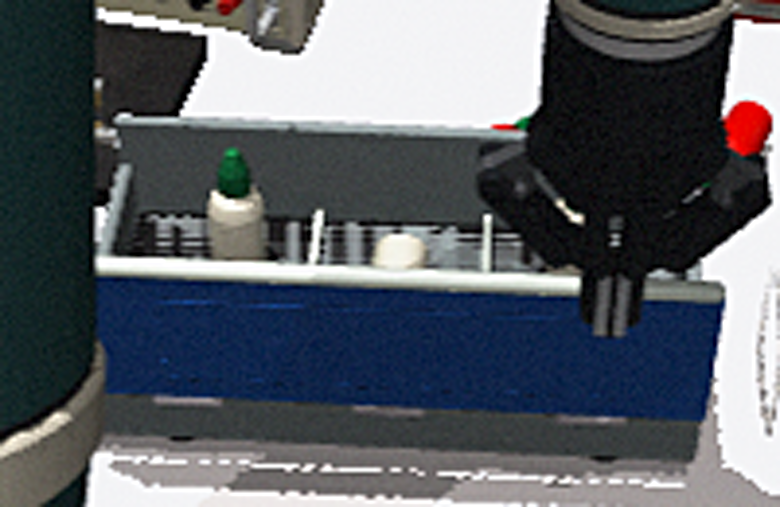

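The fingertip at crop (610,335) is drawn in front of the blue panel and the bead has not moved. So the finger went down outside the flap, and my pose needs checking.

```bash
python3 - <<'E'
from h import *
from fit import *
p,r,o=state();print(proj('scene',p),'seen',(381.4,255.9),proj('top',p))
e1,v1=ray('scene',S(738,231));e2,v2=ray('top',T(745,343))
for a,b in ((S(738,231),T(745,343)),(S(20,200),T(97,441)),(S(84,44),T(66,146)),(S(710,68),T(675,48)),(S(585,92),T(568,147)),(S(208,77),T(209,206))):
    e1,v1=ray('scene',a);e2,v2=ray('top',b)
    k=np.linalg.lstsq(np.c_[v1,-v2],e2-e1,rcond=None)[0]; print(e1+k[0]*v1,e2+k[1]*v2)
im=snapshot('top'); cv2.imwrite('pics/t2.png',cv2.resize(im[180:310,240:420,::-1],None,fx=4.4,fy=4.4,interpolation=cv2.INTER_CUBIC))
E
```

```text
[379.80516311 264.50658205] seen (381.4, 255.9) [378.94271609 282.00071369]
[ 579.94545    -157.85462441  145.29632259] [ 580.14733668 -158.89218762  145.51080073]
[528.06063402 147.76145019 143.05416783] [529.59074631 142.95449518 142.1816543 ]
[667.82523295 171.14652777 115.30231323] [669.03649781 167.21547959 114.70115246]
[ 722.32521217 -132.96315977  115.08567743] [ 722.245566   -132.55277897  115.00325978]
[671.55944558 -78.34117334 130.95913849] [671.45186556 -77.8420422  130.89451582]
[639.53107891  97.09863645 131.74359341] [640.32706063  94.2988076  131.5177922 ]
```

View pics/t2.png

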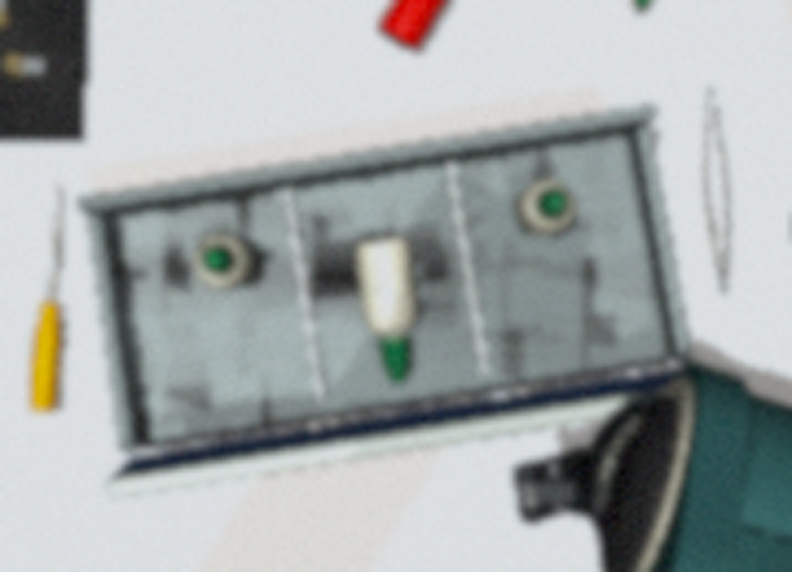

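```bash
python3 - <<'E'
from h import *
from fit import edge,W
p,r,o=state();print(cad(p),o['clock'],o['wrist_force'],o['joint_pos'])
a=cv2.imread('pics/top0.png');t=snapshot('top')[:,:,::-1]; b=cv2.imread('pics/scene0.png'); s=snapshot('scene')[:,:,::-1]
for c in (280,300,320,340): print('top',c,a[270:300,c].sum(1).tolist(),'\n',t[270:300,c].astype(int).sum(1).tolist())
for c in (300,350): print('scene',c,b[230:255,c].astype(int).sum(1).tolist(),'\n',s[230:255,c].astype(int).sum(1).tolist())
for f in (0.037,.1,.2,.4): 
    x,z=edge(f); print(f,[proj(n,W(P,(x,y,z))).round(1).tolist() for n in('top','scene') for y in(-90,0,90)])
print(s[225:275:2,381].tolist())
cv2.imwrite('pics/s2.png',cv2.resize(s[200:280,340:425],None,fx=7,fy=7,interpolation=cv2.INTER_CUBIC))
E
```

```text
[-98.46740583 -99.80649983 117.1335237 ] 3.8333 [ 0.31990343 -0.54965868  0.82441385] [-0.14389691  0.43577945  0.35326858  1.92082556 -0.20103014  0.82124538
  2.05945644]
top 280 [378, 408, 422, 413, 412, 416, 431, 428, 397, 318, 278, 288, 235, 157, 122, 224, 411, 541, 613, 612, 599, 616, 634, 640, 638, 636, 631, 635, 634, 628] 
 [397, 429, 446, 438, 430, 445, 459, 462, 419, 336, 293, 311, 258, 163, 137, 246, 419, 577, 643, 650, 636, 656, 664, 664, 667, 669, 668, 666, 672, 666]
top 300 [373, 321, 279, 279, 260, 211, 195, 215, 232, 189, 127, 138, 278, 441, 575, 622, 611, 589, 607, 638, 632, 636, 635, 635, 633, 636, 637, 630, 639, 634] 
 [407, 339, 306, 284, 264, 239, 214, 234, 245, 210, 144, 144, 293, 474, 606, 650, 640, 604, 617, 639, 650, 647, 645, 644, 648, 653, 654, 650, 647, 651]
top 320 [396, 365, 321, 295, 311, 294, 216, 135, 138, 293, 475, 577, 624, 598, 589, 604, 634, 635, 639, 635, 635, 636, 637, 636, 637, 631, 632, 636, 640, 634] 
 [419, 393, 328, 293, 309, 288, 193, 125, 163, 312, 491, 608, 633, 603, 597, 614, 645, 649, 651, 645, 649, 655, 647, 646, 650, 653, 649, 654, 6
[... 877 characters left out ...]
93.3, 285.2], [375.1, 243.3], [325.1, 241.1], [275.7, 238.8]]
0.1 [[374.9, 275.0], [334.3, 281.5], [293.7, 287.9], [375.1, 245.9], [324.9, 243.6], [275.3, 241.4]]
0.2 [[375.5, 279.2], [335.0, 285.7], [294.4, 292.1], [375.1, 250.3], [324.6, 248.0], [274.6, 245.7]]
0.4 [[376.5, 287.1], [336.2, 293.6], [295.8, 300.0], [375.1, 260.1], [323.9, 257.7], [273.4, 255.3]]
[[9, 9, 8], [54, 51, 47], [11, 8, 12], [2, 2, 0], [29, 27, 28], [11, 3, 12], [20, 14, 16], [18, 17, 13], [65, 61, 59], [55, 53, 54], [33, 30, 32], [44, 41, 39], [24, 22, 28], [12, 8, 11], [0, 0, 0], [12, 13, 16], [77, 34, 5], [71, 38, 18], [70, 36, 6], [72, 36, 13], [72, 32, 8], [67, 30, 13], [70, 33, 11], [80, 41, 23], [72, 29, 10]]
```

View pics/s2.png

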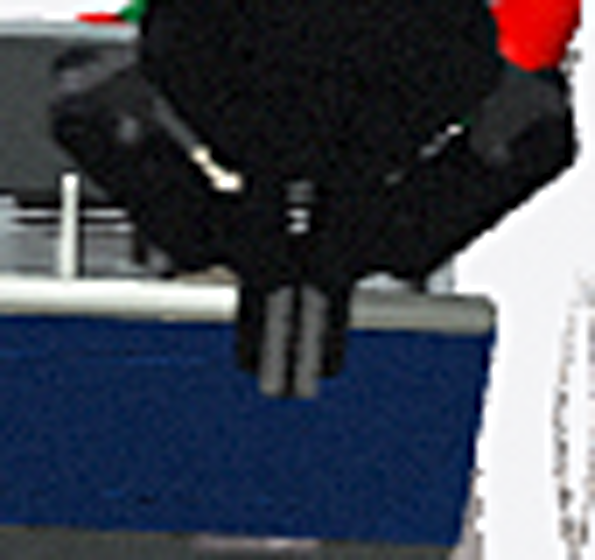

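```bash
python3 - <<'E'
from h import *
p,r,o=state(); q=cad(p)
for n,uv in(('front lower edge',(381.4,256.7)),):
    e,v=ray('scene',uv)
    for x in(-11,0,11):
        k=np.linalg.lstsq(np.c_[v,[0,0,-1],C.apply([0,-1,0])],wor(q+[x,0,0])-e,rcond=None)[0]; print(x,cad(e+v*k[0]),q)
m=snapshot('top'); d=cv2.absdiff(m,cv2.imread('pics/top0.png')[:,:,::-1]).max(2)>60
ys,xs=np.where(d[200:320,340:430]); print(xs.min()+340,ys.min()+200)
E
```

```text
-11 [-107.09850102 -100.46792471  144.53249767] [-96.09850102 -99.81723978 117.80531302]
0 [ -96.09850102 -101.56130742  133.33226766] [-96.09850102 -99.81723978 117.80531302]
11 [ -85.09850102 -102.65469012  122.13203765] [-96.09850102 -99.81723978 117.80531302]
356 258
```

Call:
servo_tool([
  [[0.5,0,0.2,0,0,0],[0.5,0,0.4,0,0,0],[0.1,0,0.6,0,0,0],[0,0,0.6,0,0,0],[0,0,0.4,0,0,0],[0,0,0.2,0,0,0],[0,0,0.1,0,0,0],[0,0,0.1,0,0,0],[0,0,0,0,0,0]],
])

```text
clock: 4.73
tcp_pos: [507.5, -116.2, 13.7]
eef_rot: [0.0, -0.087, 0.996, -0.0]
wrist_force: [-0.2, 0.6, 0.1]
grip_width: 0.0
gripper_force: 0.0
```

```bash
python3 - <<'E'
from h import *
p,r,o=state(); print(cad(p),o['wrist_force'],o['joint_pos'])
s=snapshot('scene'); cv2.imwrite('pics/s3.png',cv2.resize(s[200:340,300:460,::-1],None,fx=4,fy=4)); print(proj('scene',p),proj('scene',p+[0,0,19]))
E
```

```text
[-139.56614521  -99.92556211   13.70094565] [-0.20450809  0.60549216  0.10620702] [-0.07226972  0.55187768  0.28916536  2.05520923 -0.28033191  0.57076219
  2.15750387]
[376.3866616  318.47583959] [377.08147518 312.05530499]
```

View pics/s3.png

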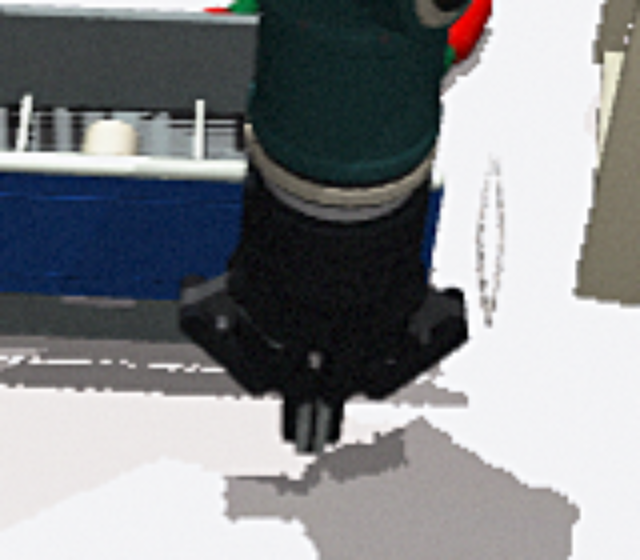

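The tip is at crop (308,452), about 5 px above the projected TCP, with a gap to its shadow. So the real fingertip looks higher than reported. I'll probe the desk gently.

Call:
servo_tool([
  [[0,0,0.1,0,0,0],[0,0,0.1,0,0,0],[0,0,0.05,0,0,0],[0,0,0,0,0,0],[0,0,0,0,0,0]],
])

```text
clock: 5.2
tcp_pos: [507.0, -116.1, 3.7]
eef_rot: [-0.0, -0.086, 0.996, 0.0]
wrist_force: [0.1, -1.0, 0.1]
grip_width: -0.3
gripper_force: 0.0
```

Call:
servo_tool([
  [[0,0,0.05,0,0,0],[0,0,0.05,0,0,0],[0,0,0,0,0,0],[0,0,0,0,0,0]],
])

```text
clock: 5.53
tcp_pos: [506.9, -116.1, -0.5]
eef_rot: [-0.0, -0.086, 0.996, 0.0]
wrist_force: [-0.5, -0.2, -0.7]
grip_width: 0.0
gripper_force: 0.0
```

Call:
servo_tool([
  [[0,0,0.03,0,0,0],[0,0,0.03,0,0,0],[0,0,0,0,0,0]],
])

```text
clock: 5.78
tcp_pos: [506.9, -116.1, -2.9]
eef_rot: [-0.0, -0.086, 0.996, 0.0]
wrist_force: [-0.4, -0.4, 0.7]
grip_width: -0.0
gripper_force: 0.0
```

Call:
servo_tool([
  [[0,0,0.05,0,0,0],[0,0,0.05,0,0,0],[0,0,0,0,0,0]],
])

```text
clock: 6.03
tcp_pos: [506.8, -116.1, -7.1]
eef_rot: [-0.0, -0.086, 0.996, 0.0]
wrist_force: [0.1, -0.1, -0.1]
grip_width: 0.3
gripper_force: 0.0
```

Call:
servo_tool([
  [[0,0,0.05,0,0,0],[0,0,0.05,0,0,0],[0,0,0,0,0,0]],
])

```text
clock: 6.28
tcp_pos: [506.8, -116.1, -11.1]
eef_rot: [-0.0, -0.086, 0.996, 0.0]
wrist_force: [-1.4, -0.4, 0.4]
grip_width: -0.1
gripper_force: 0.0
```

Call:
servo_tool([
  [[0,0,0.04,0,0,0],[0,0,0.04,0,0,0],[0,0,0,0,0,0]],
])

```text
clock: 6.53
tcp_pos: [506.9, -116.1, -14.2]
eef_rot: [-0.0, -0.086, 0.996, 0.0]
wrist_force: [0.7, -0.3, 0.4]
grip_width: 0.1
gripper_force: 0.0
```

Call:
servo_tool([
  [[0,0,0.04,0,0,0],[0,0,0.04,0,0,0],[0,0,0,0,0,0]],
])

```text
clock: 6.78
tcp_pos: [506.9, -116.1, -17.4]
eef_rot: [-0.0, -0.086, 0.996, 0.0]
wrist_force: [-1.2, 0.2, 0.1]
grip_width: -0.0
gripper_force: 0.0
```

Call:
servo_tool([
  [[0,0,0.04,0,0,0],[0,0,0.04,0,0,0],[0,0,0,0,0,0]],
])

```text
clock: 7.03
tcp_pos: [506.9, -116.1, -20.6]
eef_rot: [-0.0, -0.086, 0.996, 0.0]
wrist_force: [-0.3, -0.2, -0.5]
grip_width: -0.3
gripper_force: 0.0
```

Call:
servo_tool([
  [[0,0,0.03,0,0,0],[0,0,0.03,0,0,0],[0,0,0,0,0,0]],
])

```text
clock: 7.28
tcp_pos: [506.9, -116.1, -22.9]
eef_rot: [-0.0, -0.086, 0.996, 0.0]
wrist_force: [0.3, 0.2, -0.5]
grip_width: 0.0
gripper_force: 0.0
```

Call:
servo_tool([
  [[0,0,0.03,0,0,0],[0,0,0.03,0,0,0],[0,0,0,0,0,0]],
])

```text
clock: 7.53
tcp_pos: [506.9, -116.1, -25.3]
eef_rot: [-0.0, -0.086, 0.996, 0.0]
wrist_force: [0.2, -0.2, -0.6]
grip_width: 0.4
gripper_force: 0.0
```

```bash
python3 - <<'E'
from h import *
p,r,o=state(); print(cad(p),o['wrist_force'])
s=snapshot('scene').astype(int).sum(2); print(proj('scene',p)); print(s[295:345,377].tolist())
E
```

```text
[-140.14384973  -99.73604819  -25.32198593] [ 0.16823111 -0.18731081 -0.60172301]
[374.9188039 331.3869145]
[55, 25, 48, 38, 52, 31, 132, 543, 765, 765, 701, 153, 43, 30, 45, 40, 36, 43, 53, 33, 28, 51, 108, 102, 157, 151, 165, 236, 221, 225, 235, 204, 331, 504, 486, 477, 482, 481, 473, 485, 477, 476, 479, 471, 444, 671, 760, 738, 735, 733]
```

Call:
servo_tool([
  [[0,0,0.03,0,0,0],[0,0,0.02,0,0,0],[0,0,0,0,0,0]],
])

```text
clock: 7.83
tcp_pos: [507.1, -116.1, -25.6]
eef_rot: [0.0, -0.086, 0.996, 0.0]
wrist_force: [-4.6, 1.1, 18.2]
grip_width: -0.1
gripper_force: 8.9
```

Call:
servo_tool([
  [[0,0,0.03,0,0,0],[0,0,0.02,0,0,0],[0,0,0,0,0,0]],
])

```text
clock: 8.08
tcp_pos: [507.2, -116.1, -25.7]
eef_rot: [0.0, -0.086, 0.996, 0.001]
wrist_force: [-10.2, 1.5, 39.3]
grip_width: -0.0
gripper_force: 19.5
```

Contact came at a reported z of -25.5, so the real tip sits 25.5 mm above the report. I'm lifting, then tilting 45° to check the reach and see whether the offset is along the tool or along world z.

Call:
servo_tool([
  [[0,0,-0.3,0,0,0],[0,0,-0.8,0,0,0],[0,0,-0.9,0,0,0],[0,0,-0.5,0,0,0]],
])

```text
clock: 8.42
tcp_pos: [508.3, -116.6, 73.9]
eef_rot: [0.002, -0.086, 0.996, -0.0]
wrist_force: [1.5, -0.6, -0.8]
grip_width: -0.3
gripper_force: 0.0
```

Call:
servo_tool([
  [[0,0,0,0,-0.94,0],[0,0,0,0,-0.94,0],[0,0,0,0,-0.94,0],[0,0,0,0,-0.94,0],[0,0,0,0,-0.94,0],[0,0,0,0,-0.94,0],[0,0,0,0,-0.94,0],[0,0,0,0,-0.94,0],[0,0,0,0,-0.94,0],[0,0,0,0,-0.94,0],[0,0,0,0,-0.94,0],[0,0,0,0,-0.94,0]],
])

```text
clock: 9.42
tcp_pos: [514.6, -135.2, 133.8]
eef_rot: [0.298, -0.086, 0.949, 0.057]
wrist_force: [-0.3, 0.0, -0.5]
grip_width: -0.2
gripper_force: 0.0
```

```bash
python3 - <<'E'
from h import *
p,r,o=state(); print(cad(p),o['clock'],o['joint_pos'],turn(45),o['wrist_force'])
d=r.apply([0,0,1]); ex=r.apply([1,0,0])
for nm,t in (('tool',p-25.5*d),('world',p+[0,0,25.5])):
  for k in(-11,0,11): print(nm,k,[proj(n,t+k*ex).round(1) for n in('scene','top')])
s=snapshot('scene'); t=snapshot('top'); cv2.imwrite('pics/pair.png',np.vstack([cv2.resize(i,None,fx=3,fy=3) for i in (s[230:330,290:460,::-1],t[220:310,290:460,::-1])]))
E
```

```text
[-135.90087863 -119.92708965  133.83266353] 9.4167 [ 1.2141032   0.38977499 -0.87478531  2.29618744 -0.74823949  0.14879561
  2.92147478] [ 0.87 -2.45 -0.23] [-0.276977    0.03673322 -0.50021201]
tool -11 [array([395.4, 265.2]), array([395.5, 301.8])]
tool 0 [array([395.2, 271.8]), array([395.6, 305.6])]
tool 11 [array([395. , 278.5]), array([395.8, 309.4])]
world -11 [array([394.3, 256.9]), array([394. , 295.3])]
world 0 [array([394.1, 263.4]), array([394.1, 299.1])]
world 11 [array([393.9, 269.9]), array([394.2, 303. ])]
```

View pics/pair.png

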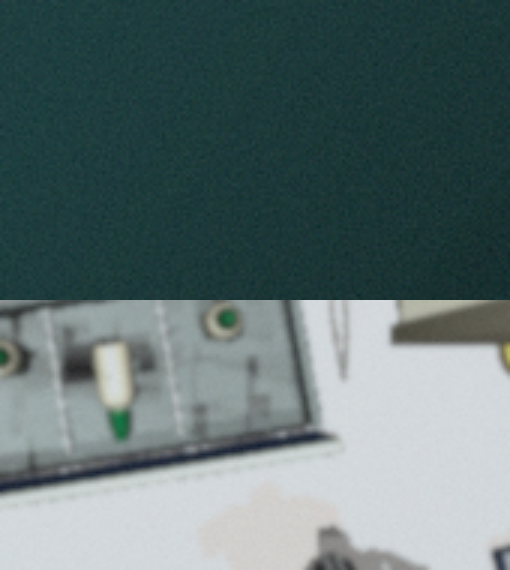

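```bash
python3 - <<'E'
from h import *
p,r,o=state(); print(turn(0),cad(p))
E
```

```text
[ 0.87  8.8  -0.05] [-138.05578105 -125.15775801  133.38748631]
```

Call:
servo_tool([
  [[0,0,-0.2,0.1,0.98,0],[0,0,-0.2,0.1,0.98,0],[0,0,-0.2,0.1,0.98,0],[0,0,-0.2,0.1,0.98,0],[0,0,-0.2,0.1,0.98,0],[0,0,-0.2,0.1,0.98,0],[0,0,-0.2,0.1,0.98,0],[0,0,-0.2,0.1,0.98,0],[0,0,-0.2,0.1,0.98,0]],
])

```text
clock: 10.27
tcp_pos: [492.5, -138.5, 192.7]
eef_rot: [0.015, -0.094, 0.995, 0.003]
wrist_force: [0.5, 0.0, -0.8]
grip_width: 0.2
gripper_force: 0.0
```

Call:
servo_tool([
  [[0,0,0,0,0,1],[0,0,0,0,0,1],[0,0,0,0,0,1],[0,0,0,0,0,1],[0,0,0,0,0,1],[0,0,0,0,0,1],[0,0,0,0,0,1],[0,0,0,0,0,1],[0,0,0,0,0,1],[0,0,0,0,0,1],[0,0,0,0,0,1],[0,0,0,0,0,1]],
])

```text
clock: 11.27
tcp_pos: [492.5, -138.3, 191.8]
eef_rot: [0.014, 0.321, 0.947, 0.011]
wrist_force: [0.1, 0.2, 0.7]
grip_width: -0.0
gripper_force: 0.0
```

Call:
servo_tool([
  [[0,0,0,0,0,1],[0,0,0,0,0,1],[0,0,0,0,0,1],[0,0,0,0,0,1],[0,0,0,0,0,1],[0,0,0,0,0,1],[0,0,0,0,0,1],[0,0,0,0,0,1],[0,0,0,0,0,1],[0,0,0,0,0,1],[0,0,0,0,0,1],[0,0,0,0,0,1]],
])

```text
clock: 12.27
tcp_pos: [492.5, -138.3, 191.8]
eef_rot: [0.008, 0.678, 0.735, 0.015]
wrist_force: [0.8, 0.5, -0.5]
grip_width: -0.2
gripper_force: 0.0
```

Call:
servo_tool([
  [[0,0,0,0,0,1],[0,0,0,0,0,1],[0,0,0,0,0,1],[0,0,0,0,0,1],[0,0,0,0,0,1],[0,0,0,0,0,1],[0,0,0,0,0,1],[0,0,0,0,0,1],[0,0,0,0,0,1],[0,0,0,0,0,1],[0,0,0,0,0,1],[0,0,0,0,0,1]],
])

```text
clock: 13.27
tcp_pos: [492.6, -138.3, 191.9]
eef_rot: [0.001, 0.918, 0.395, 0.017]
wrist_force: [-0.3, 0.0, 0.7]
grip_width: -0.3
gripper_force: 0.0
```

```bash
sed -i "s/\*R.from_quat(\[0,1,0,0\])/*R.from_quat([1,0,0,0])/" h.py; python3 - <<'E'
from h import *
p,r,o=state(); print(turn(0),cad(p),o['clock'],o['joint_pos'],shift((-50,-105,140),tq(0)))
s=snapshot('scene'); cv2.imwrite('pics/s4.png',s[:,:,::-1])
E
```

```text
[ 0.08 -0.5   9.16] [-158.11272649 -119.12701572  191.94034121] 13.2667 [ 0.06227922  0.23166778  0.18265179  1.98402408 -0.07758716  0.90170741
 -0.47142084] [ 2.7  -0.35  1.3 ]
```

Call:
servo_tool([
  [[0,0,0,0,-0.05,0.92],[0,0,0,0,-0.05,0.92],[0,0,0,0,-0.05,0.92],[0,0,0,0,-0.05,0.92],[0,0,0,0,-0.05,0.92],[0,0,0,0,-0.05,0.92],[0,0,0,0,-0.05,0.92],[0,0,0,0,-0.05,0.92],[0,0,0,0,-0.05,0.92],[0,0,0,0,-0.05,0.92]],
])

```text
clock: 14.15
tcp_pos: [492.5, -138.7, 191.9]
eef_rot: [0.002, 0.996, 0.086, 0.001]
wrist_force: [-0.8, 0.3, -0.1]
grip_width: -0.1
gripper_force: 0.0
```

Call:
servo_tool([
  [[0.6,-0.05,0,0,0,0],[0.8,-0.1,0,0,0,0],[0.8,-0.1,0,0,0,0],[0.6,-0.1,0,0,0,0],[0,0,0.3,0,0,0],[0,0,0.3,0,0,0],[0,0,0,0,0,0],[0,0,0,0,0,0]],
])

```text
clock: 14.82
tcp_pos: [598.3, -107.5, 166.6]
eef_rot: [0.002, 0.996, 0.085, -0.001]
wrist_force: [0.5, -0.3, 0.3]
grip_width: -0.2
gripper_force: 0.0
```

```bash
cat > look.py <<'E'
import sys
from h import *
p,r,o=state(); print('cad',cad(p).round(1),'turn0',turn(0),o['clock'],'q',o['joint_pos'].round(2),'F',C.inv().apply(o['wrist_force']).round(1),o['grip_width'])
E
python3 look.py; python3 - <<'E'
from h import *
s=snapshot('scene'); cv2.imwrite('pics/s5.png',s[:,:,::-1])
print(proj('scene',state()[0]+[0,0,25.5]))
print(s[225:262,378].sum(1,dtype=int).tolist())
E
```

```text
cad [ -48.7 -107.   166.6] turn0 [ 0.07  0.02 -0.03] 14.8167 q [-0.07  0.44  0.25  1.76 -0.12  0.96 -1.17] F [ 0.5 -0.4  0.3] -0.20775982013472083
[386.52700034 213.77182679]
[381, 431, 393, 368, 317, 278, 295, 272, 290, 278, 275, 261, 282, 244, 221, 160, 765, 757, 754, 662, 401, 129, 102, 134, 126, 129, 123, 159, 122, 136, 132, 130, 140, 135, 131, 143, 127]
```

Call:
servo_tool([
  [[0.1,0,0.3,0,0,0],[0,0,0.35,0,0,0],[0,0,0.35,0,0,0],[0,0,0,0,0,0]],
])

```text
clock: 15.2
tcp_pos: [602.1, -107.4, 125.0]
eef_rot: [0.002, 0.996, 0.085, -0.001]
wrist_force: [-1.5, 0.3, -0.3]
grip_width: 0.4
gripper_force: 0.0
```

Call:
servo_tool([
  [[0,0,0.3,0,0,0],[0,0,0.35,0,0,0],[0,0,0,0,0,0]],
])

```text
clock: 15.45
tcp_pos: [602.8, -107.4, 99.6]
eef_rot: [0.002, 0.996, 0.085, -0.001]
wrist_force: [-0.8, -0.4, -0.0]
grip_width: 0.1
gripper_force: 0.0
```

Call:
servo_tool([
  [[-0.15,0,0,0,0,0],[-0.2,0,0,0,0,0],[-0.2,0,0,0,0,0],[-0.2,0,0,0,0,0],[-0.2,0,0.02,0,0,0]],
])

```text
clock: 15.87
tcp_pos: [567.1, -114.1, 101.9]
eef_rot: [0.003, 0.996, 0.085, 0.003]
wrist_force: [3.6, 1.6, -1.0]
grip_width: -0.0
gripper_force: 1.3
```

```bash
python3 look.py; python3 - <<'E'
from h import *
s=snapshot('scene')
for c in (330,350,400): print(s[230:275,c].sum(1,dtype=int).tolist())
E
```

```text
cad [ -80.6 -108.1  101.9] turn0 [ 0.08 -0.07 -0.04] 15.8667 q [-0.05  0.47  0.24  1.88 -0.14  0.79 -1.13] F [ 3.8  0.9 -1. ] -4.0682483374482504e-05
[598, 708, 697, 696, 687, 691, 687, 684, 684, 688, 638, 635, 652, 568, 570, 542, 539, 526, 476, 357, 581, 759, 715, 621, 430, 223, 90, 118, 107, 165, 105, 98, 103, 117, 90, 91, 127, 107, 126, 86, 111, 106, 96, 93, 108]
[553, 581, 572, 558, 550, 549, 536, 524, 519, 525, 526, 593, 512, 521, 515, 578, 532, 502, 463, 362, 218, 726, 754, 697, 617, 396, 222, 75, 106, 118, 158, 116, 109, 114, 108, 104, 108, 103, 98, 106, 104, 105, 94, 92, 116]
[66, 64, 70, 90, 19, 49, 9, 67, 67, 40, 87, 111, 79, 58, 116, 111, 110, 115, 134, 128, 127, 156, 160, 290, 496, 561, 507, 455, 307, 70, 105, 112, 117, 128, 101, 126, 103, 93, 111, 108, 121, 115, 93, 123, 113]
```

Call:
servo_tool([
  [[-0.23,0,0.09,0,0,0],[-0.21,0,0.11,0,0,0],[-0.2,0,0.14,0,0,0],[-0.18,0,0.16,0,0,0]],
])

```text
clock: 16.25
tcp_pos: [533.5, -120.0, 80.5]
eef_rot: [0.003, 0.996, 0.085, 0.001]
wrist_force: [1.9, -0.4, 0.8]
grip_width: 0.3
gripper_force: 1.1
```

Call:
servo_tool([
  [[-0.16,0,0.18,0,0,0],[-0.14,0,0.2,0,0,0],[-0.11,0,0.21,0,0,0],[-0.09,0,0.23,0,0,0]],
])

```text
clock: 16.58
tcp_pos: [514.2, -123.3, 47.0]
eef_rot: [0.002, 0.996, 0.085, 0.001]
wrist_force: [1.9, 0.1, 1.1]
grip_width: -0.1
gripper_force: 1.0
```

```bash
python3 look.py
```

```text
cad [-134.2 -108.1   47. ] turn0 [ 0.07 -0.02 -0.04] 16.5833 q [-0.01  0.49  0.22  2.02 -0.17  0.64 -1.08] F [ 1.9 -0.3  1.1] -0.09767427170483127
```

Call:
servo_tool([
  [[-0.03,0,0.1,0,0,0],[-0.02,0,0.1,0,0,0],[0,0,0.05,0,0,0],[0,0,0,0,0,0]],
])

```text
clock: 16.92
tcp_pos: [512.1, -123.2, 37.2]
eef_rot: [0.002, 0.996, 0.085, 0.0]
wrist_force: [-0.1, -0.3, 0.6]
grip_width: 0.4
gripper_force: 0.0
```

Call:
servo_tool([
  [[0,0,0.03,0,0,0],[0,0,0.02,0,0,0],[0,0,0,0,0,0]],
])

```text
clock: 17.17
tcp_pos: [513.0, -123.3, 36.0]
eef_rot: [0.002, 0.996, 0.085, 0.001]
wrist_force: [0.3, -0.3, -1.3]
grip_width: 0.3
gripper_force: 0.0
```

Call:
servo_tool([
  [[0,0,0.03,0,0,0],[0,0,0,0,0,0]],
])

```text
clock: 17.33
tcp_pos: [513.1, -123.4, 34.8]
eef_rot: [0.002, 0.996, 0.085, 0.001]
wrist_force: [0.1, -0.3, 1.3]
grip_width: 0.1
gripper_force: 0.3
```

Call:
servo_tool([
  [[0,0,0.03,0,0,0],[0,0,0,0,0,0]],
])

```text
clock: 17.5
tcp_pos: [513.0, -123.5, 33.5]
eef_rot: [0.002, 0.996, 0.085, 0.001]
wrist_force: [0.1, -0.4, 0.6]
grip_width: 0.1
gripper_force: 0.3
```

Call:
servo_tool([
  [[0,0,0.02,0,0,0],[0,0,0,0,0,0]],
])

```text
clock: 17.67
tcp_pos: [513.0, -123.5, 32.9]
eef_rot: [0.002, 0.996, 0.085, 0.001]
wrist_force: [-0.6, 0.5, 3.7]
grip_width: 0.1
gripper_force: 1.5
```

```bash
python3 - <<'E'
from h import *
from fit import edge,W
p,r,o=state();print(cad(p),o['wrist_force'])
s=snapshot('scene'); s2=s.sum(2,dtype=int)
for c in (300,330,350): print(s2[262:305,c].tolist())
for f in (1.35,1.4,1.45):
    x,z=edge(f); print(f,[proj('scene',W(P,(x,y,z))).round(1).tolist() for y in(-45,0,45)])
E
```

```text
[-135.4442209  -108.06560463   32.94198034] [-0.58945451  0.49146249  3.74313258]
[427, 494, 182, 223, 254, 86, 264, 182, 96, 59, 143, 208, 312, 348, 311, 310, 303, 324, 316, 310, 319, 317, 339, 245, 246, 259, 271, 287, 273, 282, 268, 264, 255, 287, 262, 263, 263, 264, 281, 271, 261, 267, 238]
[321, 314, 471, 437, 444, 323, 466, 196, 347, 94, 18, 511, 702, 396, 237, 263, 266, 280, 265, 267, 269, 271, 289, 272, 270, 286, 278, 265, 257, 267, 272, 249, 277, 283, 256, 265, 274, 280, 279, 281, 286, 254, 270]
[66, 73, 146, 156, 175, 96, 59, 65, 87, 41, 46, 62, 60, 190, 170, 289, 274, 292, 275, 258, 267, 253, 274, 262, 268, 276, 271, 286, 266, 273, 269, 266, 278, 263, 279, 281, 276, 289, 347, 333, 329, 350, 331]
1.35 [[347.4, 307.8], [322.0, 306.5], [296.8, 305.2]]
1.4 [[347.3, 309.8], [322.0, 308.5], [296.8, 307.2]]
1.45 [[347.3, 311.7], [322.0, 310.4], [296.9, 309.1]]
```

```bash
python3 - <<'E'
from h import *
s2=snapshot('scene').sum(2,dtype=int)
for c in (297,322,347): print(s2[300:322,c].tolist())
E
python3 look.py
```

```text
[259, 272, 272, 264, 249, 336, 721, 758, 697, 596, 380, 268, 331, 318, 340, 333, 336, 328, 325, 330, 312, 322]
[273, 283, 276, 271, 271, 248, 313, 669, 732, 721, 640, 464, 311, 333, 323, 325, 336, 315, 338, 328, 328, 326]
[271, 293, 331, 333, 336, 319, 305, 332, 604, 759, 746, 742, 603, 316, 254, 340, 318, 327, 327, 328, 330, 328]
cad [-135.5 -108.    32.9] turn0 [ 0.07 -0.02 -0.04] 17.7667 q [ 0.    0.52  0.21  2.03 -0.17  0.61 -1.07] F [-0.7  0.3  3.4] 0.009224237178283912
```

Call:
servo_tool([
  [[0,0,0.02,0,0,0],[0,0,0,0,0,0]],
])

```text
clock: 17.93
tcp_pos: [513.0, -123.4, 32.7]
eef_rot: [0.002, 0.996, 0.085, 0.001]
wrist_force: [-3.5, 1.0, 9.4]
grip_width: -0.2
gripper_force: 4.6
```

Call:
servo_tool([
  [[0,0,0.02,0,0,0],[0,0,0,0,0,0]],
])

```text
clock: 18.1
tcp_pos: [513.0, -123.5, 32.5]
eef_rot: [0.002, 0.996, 0.085, 0.001]
wrist_force: [-4.1, 2.2, 15.9]
grip_width: 0.3
gripper_force: 7.6
```

Call:
servo_tool([
  [[0,0,0.02,0,0,0],[0,0,0,0,0,0]],
])

```text
clock: 18.27
tcp_pos: [513.0, -123.5, 32.4]
eef_rot: [0.002, 0.996, 0.085, 0.001]
wrist_force: [-6.7, 1.5, 22.3]
grip_width: 0.3
gripper_force: 10.7
```

Call:
servo_tool([
  [[0,0,-0.2,0,0,0],[0,0,-0.6,0,0,0],[0.3,-0.5,-0.8,0,0,0],[0.5,-0.8,-0.8,0,0,0],[0.5,-0.8,-0.3,0,0,0],[0.4,-0.6,0,0,0,0]],
], grip=0)

```text
clock: 18.77
tcp_pos: [562.2, -7.9, 136.6]
eef_rot: [0.002, 0.996, 0.085, 0.005]
wrist_force: [0.1, -0.5, -0.6]
grip_width: 42.7
gripper_force: 0.0
```

Call:
servo_tool([
  [[0,0,0,0,-0.94,0],[0,0,0,0,-0.94,0],[0,0,0,0,-0.94,0],[0,0,0,0,-0.94,0],[0,0,0,0,-0.94,0],[0,0,0,0,-0.94,0],[0,0,0,0,-0.94,0],[0,0,0,0,-0.94,0],[0,0,0,0,-0.94,0],[0,0,0,0,-0.94,0],[0,0,0,0,-0.94,0],[0,0,0,0,-0.94,0]],
])

```text
clock: 19.77
tcp_pos: [559.3, -10.5, 132.5]
eef_rot: [0.035, 0.92, 0.078, -0.383]
wrist_force: [-0.1, 0.1, -0.5]
grip_width: 42.6
gripper_force: 0.0
```

```bash
python3 look.py; python3 - <<'E'
from h import *
p,r,o=state(); d=r.apply([0,0,1]); ey=r.apply([0,1,0]); ex=r.apply([1,0,0])
print('tilt',np.degrees(np.arccos(-d[2])))
for nm,t in (('tool',p-25.5*d),('world',p+[0,0,25.5])):
  for k in(-11,11): print(nm,k,[proj(n,t+k*ex+j*ey).round(1) for n in('scene','top') for j in(-25,25)])
for n in ('scene','top'): cv2.imwrite(f'pics/{n}6.png',snapshot(n)[:,:,::-1])
a=cv2.resize(cv2.imread('pics/scene6.png')[180:320,240:420],None,fx=4,fy=4,interpolation=cv2.INTER_CUBIC); cv2.imwrite('pics/s6c.png',a)
E
```

```text
cad [-70.4  -4.8 132.5] turn0 [ 0.05 11.3  -0.06] 19.7667 q [-0.23  0.9   0.25  1.29 -0.06  1.76 -1.37] F [-0.   0.1 -0.5] 42.64130325083413
tilt 45.19235324658672
tool -11 [array([314.4, 229.7]), array([342. , 230.8]), array([323.7, 274. ]), array([346.6, 270.4])]
tool 11 [array([315.3, 230.2]), array([342.2, 231.3]), array([322.6, 266.5]), array([345., 263.])]
world -11 [array([313.6, 233.4]), array([341.7, 234.6]), array([325.1, 282.7]), array([348.2, 279.1])]
world 11 [array([314.5, 233.9]), array([341.9, 235. ]), array([324. , 274.9]), array([346.6, 271.4])]
```

I tilted the wrong way, but that shows -45° (backward) is reachable. Now I'll go forward.

Call:
servo_tool([
  [[0,0,0,0,1,0],[0,0,0,0,1,0],[0,0,0,0,1,0],[0,0,0,0,1,0],[0,0,0,0,1,0],[0,0,0,0,1,0],[0,0,0,0,1,0],[0,0,0,0,1,0],[0,0,0,0,1,0],[0,0,0,0,1,0],[0,0,0,0,1,0],[0,0,0,0,1,0]],
])

```text
clock: 20.87
tcp_pos: [559.2, -10.7, 134.2]
eef_rot: [0.0, 0.996, 0.085, 0.029]
wrist_force: [0.2, -0.2, 0.4]
grip_width: 42.7
gripper_force: 0.0
```

Call:
servo_tool([
  [[0,0,0,0,1,0],[0,0,0,0,1,0],[0,0,0,0,1,0],[0,0,0,0,1,0],[0,0,0,0,1,0],[0,0,0,0,1,0],[0,0,0,0,1,0],[0,0,0,0,1,0],[0,0,0,0,1,0]],
])

```text
clock: 21.62
tcp_pos: [557.2, -3.9, 134.4]
eef_rot: [-0.032, 0.962, 0.086, 0.259]
wrist_force: [0.7, 1.0, -0.5]
grip_width: 42.6
gripper_force: 0.0
```

```bash
python3 look.py; python3 - <<'E'
from h import *
p,r,o=state(); d=r.apply([0,0,1]); ey=r.apply([0,1,0]); ex=r.apply([1,0,0])
print('tilt',d)
for nm,t in (('tool',p-25.5*d),('world',p+[0,0,25.5])):
  for k in(-11,11): print(nm,k,[proj(n,t+k*ex+j*ey).round(1).tolist() for n in('scene','top') for j in(-25,25)])
a=[cv2.resize(snapshot(n)[y:y+85,240:430,::-1],None,fx=3.4,fy=3.4,interpolation=cv2.INTER_CUBIC) for n,y in (('scene',190),('top',220))]
cv2.imwrite('pics/pair7.png',np.vstack(a))
E
```

```text
cad [-71.3   2.1 134.4] turn0 [-0.26 -7.56  0.06] 21.6167 q [-0.06  0.23  0.09  2.3  -0.95  0.16 -0.47] F [ 0.8  0.9 -0.5] 42.56809423878673
tilt [ 0.4930073   0.10515792 -0.86364669]
tool -11 [[309.4, 245.3], [337.6, 246.8], [323.3, 289.9], [346.0, 286.0]]
tool 11 [[310.2, 233.4], [338.2, 234.8], [321.9, 281.5], [344.9, 277.6]]
world -11 [[309.8, 238.9], [337.7, 240.3], [322.1, 284.1], [344.9, 280.3]]
world 11 [[310.6, 227.1], [338.3, 228.5], [320.7, 275.7], [343.8, 271.8]]
```

View pics/pair7.png

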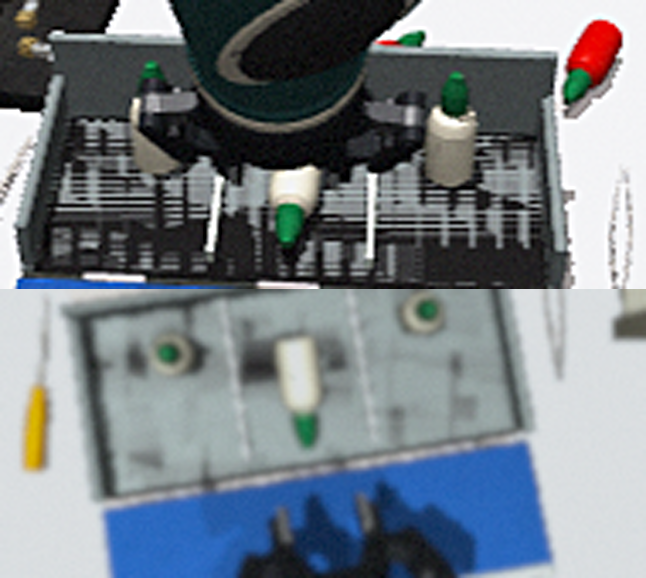

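The lower (top camera) panel shows the fingertips at top px (323,285) and (347,280), which fits an offset along the tool axis. The upper panel shows the flap down, the fallen bottle in the middle lane and the other two bottles standing. Next I work out the grasp approach.

```bash
python3 - <<'E'
from h import *
print('turn',turn(30,-2.6)); r=tq(30,-2.6)
print('pre',shift((6,-.5,95),r)); print('down',shift((6,-.5,34),r,(6,-.5,95)))
t=cv2.cvtColor(snapshot('top'),cv2.COLOR_RGB2HSV)[225:275,310:345]
w=((t[...,1]<60)&(t[...,2]>190)).astype(np.uint8); g=((t[...,0]>45)&(t[...,0]<90)&(t[...,1]>110)).astype(np.uint8)
for m in (w,g):
    n,l,s,c=cv2.connectedComponentsWithStats(m); k=1+s[1:,4].argmax(); uv=c[k]+[310,225]; print(uv,s[k],cad(at('top',uv,65)))
E
```

```text
turn [-0.61 -0.04  0.55]
pre [ 1.19 -0.01  1.82]
down [-0.76  0.    1.32]
[327.31410256 244.57692308] [ 13  10  10  20 156] [ 2.51300947  1.24612743 65.        ]
[329.57894737 261.02631579] [17 33  6  8 38] [-37.31876814   2.10989362  65.        ]
```

Call:
servo_tool([
  [[0.2,0,0.3,-0.1,0,0.09],[0.2,-0.01,0.3,-0.1,0,0.09],[0.2,-0.01,0.3,-0.1,0,0.09],[0.2,-0.01,0.3,-0.1,0,0.09],[0.2,-0.01,0.3,-0.1,0,0.09],[0.19,0,0.32,-0.1,0,0.09],[0,0,0,0,0,0]],
])

```text
clock: 22.35
tcp_pos: [635.8, 13.6, 94.1]
eef_rot: [-0.017, 0.964, 0.064, 0.259]
wrist_force: [0.2, 0.4, 0.5]
grip_width: 42.7
gripper_force: 0.0
```

```bash
python3 look.py; python3 - <<'E'
from h import *
print('turn',turn(35,-2)); r=tq(35,-2); d=C.inv().apply(r.apply([0,0,1]))
print('now d',C.inv().apply(state()[1].apply([0,0,1])))
B=np.array([-12,.8,65]); print('pre',shift(B+36*d+[0,0,60],r)); print('down',shift(B+36*d,r,B+36*d+[0,0,60]))
E
```

```text
cad [ 9.1  5.8 94.1] turn0 [ 0.16 -7.52 -0.55] 22.35 q [-0.28  0.42  0.27  2.17 -1.28  0.15 -0.26] F [0.3 0.4 0.5] 42.70758762634518
turn [ 0.05  1.23 -0.05]
now d [ 0.50095618 -0.02059325 -0.86522761]
pre [ 0.01  0.14 -0.03]
down [-0.86  0.    1.23]
```

```bash
python3 - <<'E'
from h import *
print('turn',turn(27,-2)); r=tq(27,-2); d=C.inv().apply(r.apply([0,0,1]))
B=np.array([-12,.8,65]); print('pre',shift(B+36*d+[0,0,30],r)); print('down',shift(B+36*d,r,B+36*d+[0,0,30]),B+36*d)
E
```

```text
turn [ 0.04 -0.77 -0.06]
pre [-0.46  0.14  0.64]
down [-0.34  0.    0.67] [ 4.33370188  0.22961456 32.92376513]
```

Call:
servo_tool([
  [[-0.1,0.05,0.1,0,-0.39,0],[-0.1,0.05,0.14,0,-0.38,0],[-0.13,0.04,0.2,0,0,0],[-0.13,0,0.2,0,0,0],[0,0,0,0,0,0]],
])

```text
clock: 22.77
tcp_pos: [629.1, 6.2, 62.2]
eef_rot: [-0.016, 0.971, 0.064, 0.232]
wrist_force: [0.2, 0.0, 1.3]
grip_width: 43.1
gripper_force: 0.0
```

```bash
cat > g.py <<'E'
from h import *
p,r0,o=state(); d0=C.inv().apply(r0.apply([0,0,1])); B=np.array([-12,.8,65])
print('d',d0.round(3),'pinch pt',(cad(p)-36*d0).round(1),'shift to B (tool)',r0.inv().apply(C.apply(B-(cad(p)-36*d0)))/40)
E
python3 look.py; python3 g.py
```

```text
cad [ 1.3 -0.3 62.2] turn0 [ 0.13 -6.72 -0.59] 22.7667 q [-0.28  0.48  0.29  2.15 -1.25  0.17 -0.29] F [0.2 0.  1.3] 43.0926988028295
d [ 0.452 -0.018 -0.892] pinch pt [-15.    0.3  94.3] shift to B (tool) [-0.26575318 -0.01395229  0.68731216]
```

Call:
servo_tool([
  [[-0.06,0,0.17,0,0,0],[-0.06,0,0.17,0,0,0],[-0.06,0,0.15,0,0,0],[-0.05,0,0.1,0,0,0],[-0.03,0,0.06,0,0,0],[0,0,0,0,0,0]],
])

```text
clock: 23.27
tcp_pos: [636.5, 5.7, 41.7]
eef_rot: [-0.016, 0.972, 0.064, 0.226]
wrist_force: [-0.2, -0.0, -0.3]
grip_width: 42.3
gripper_force: 0.0
```

```bash
python3 look.py; python3 g.py
```

```text
cad [ 8.4 -2.1 41.7] turn0 [ 0.1  -6.56 -0.58] 23.2667 q [-0.22  0.52  0.21  2.13 -1.29  0.15 -0.24] F [-0.2  0.  -0.3] 42.33128474189112
d [ 0.442 -0.016 -0.897] pinch pt [-7.5 -1.5 74. ] shift to B (tool) [-0.20265644 -0.05185156  0.14998417]
```

```bash
cat > g2.py <<'E'
import sys
from h import *
th=float(sys.argv[1]); B=np.array([float(v) for v in sys.argv[2:5]]); a=36
p,r0,o=state(); r=tq(th,-2); d=C.inv().apply(r.apply([0,0,1]))
d0=C.inv().apply(r0.apply([0,0,1])); print('pinch',(cad(p)-a*d0).round(1),'tilt',np.degrees(np.arctan2(d0[0],-d0[2])).round(1),'lat',d0[1].round(3),'q5-7',o['joint_pos'][4:].round(2),o['clock'])
print('turn',turn(th,-2),'shift',shift(B+a*d,r))
E
python3 g2.py 23 -6 0.8 65; python3 g2.py 21 -6 0.8 65
```

```text
pinch [-7.5 -1.5 74. ] tilt 26.2 lat -0.016 q5-7 [-1.29  0.15 -0.24] 23.2667
turn [ 0.01 -0.81 -0.09] shift [-0.11 -0.06  0.22]
pinch [-7.5 -1.5 74. ] tilt 26.2 lat -0.016 q5-7 [-1.29  0.15 -0.24] 23.2667
turn [ 0.01 -1.31 -0.09] shift [-0.13 -0.06  0.23]
```

Call:
servo_tool([
  [[-0.03,-0.02,0.02,0,-0.4,-0.04],[-0.03,-0.02,0.04,0,-0.41,-0.05],[-0.03,-0.02,0.06,0,0,0],[-0.02,0,0.06,0,0,0],[0,0,0.04,0,0,0],[0,0,0,0,0,0]],
])

```text
clock: 23.77
tcp_pos: [634.9, 8.3, 31.4]
eef_rot: [-0.014, 0.978, 0.067, 0.199]
wrist_force: [0.1, -0.8, 0.2]
grip_width: 42.8
gripper_force: 0.0
```

```bash
python3 g2.py 23 -6 0.8 65;python3 look.py
```

```text
pinch [-6.7  1.2 64.6] tilt 23.0 lat -0.013 q5-7 [-1.16  0.25 -0.4 ] 23.7667
turn [-0.    0.01 -0.01] shift [ 0.02  0.01 -0.  ]
cad [ 7.4  0.7 31.4] turn0 [ 0.09 -5.74 -0.5 ] 23.7667 q [-0.36  0.56  0.38  2.1  -1.16  0.25 -0.4 ] F [-0.  -0.8  0.2] 42.77594656013123
```

Call:
servo_tool([
  [[0,0,0,0,0.35,0],[0.02,0,0,0,0.35,0],[0,0,0,0,0,0]],
])

```text
clock: 24.02
tcp_pos: [635.4, 8.3, 33.3]
eef_rot: [-0.017, 0.973, 0.068, 0.221]
wrist_force: [-0.6, -1.1, -0.1]
grip_width: 42.7
gripper_force: 0.0
```

```bash
python3 g2.py 26 -6 0.8 65;python3 look.py
```

```text
pinch [-7.7  1.1 65.8] tilt 25.6 lat -0.012 q5-7 [-1.29  0.15 -0.23] 24.0167
turn [-0.05  0.1   0.01] shift [0.04 0.01 0.04]
cad [ 7.8  0.7 33.3] turn0 [ 0.06 -6.4  -0.48] 24.0167 q [-0.21  0.54  0.21  2.12 -1.29  0.15 -0.23] F [-0.8 -0.9 -0.1] 42.69442390886467
```

25.6° with the pinch point at z 65.8. Closing.

Call:
servo_tool([
  [[0,0,0,0,0,0],[0,0,0,0,0,0],[0,0,0,0,0,0],[0,0,0,0,0,0],[0,0,0,0,0,0]],
], grip=1)

```text
clock: 24.43
tcp_pos: [637.7, 7.2, 34.1]
eef_rot: [-0.014, 0.973, 0.067, 0.222]
wrist_force: [-1.3, -1.3, 4.5]
grip_width: 27.4
gripper_force: 59.1
```

```bash
python3 look.py; python3 g2.py 0 -30 0 110
```

```text
cad [ 9.9 -0.8 34.1] turn0 [ 0.14 -6.43 -0.51] 24.4333 q [-0.22  0.54  0.22  2.12 -1.29  0.15 -0.24] F [-1.5 -1.1  4.5] 27.42570013712683
pinch [-5.7 -0.2 66.5] tilt 25.7 lat -0.017 q5-7 [-1.29  0.15 -0.24] 24.4333
turn [ 0.03 -6.43 -0.02] shift [-1.    0.01 -1.  ]
```

Call:
servo_tool([
  [[0.02,0,-0.05,0,0,0],[0.04,0,-0.1,0,0,0],[0.06,0,-0.15,0,0,0],[0.08,0,-0.2,0,0,0],[0,0,0,0,0,0]],
])

```text
clock: 24.85
tcp_pos: [636.0, 8.9, 56.0]
eef_rot: [-0.016, 0.973, 0.068, 0.222]
wrist_force: [0.3, 0.4, -0.4]
grip_width: 27.8
gripper_force: 59.1
```

```bash
python3 look.py; python3 - <<'E'
from h import *
cv2.imwrite('pics/sc8.png',snapshot('scene')[:,:,::-1])
t=snapshot('top'); h=cv2.cvtColor(t,cv2.COLOR_RGB2HSV); g=((h[...,0]>45)&(h[...,0]<90)&(h[...,1]>110)).astype(np.uint8)
n,l,s,c=cv2.connectedComponentsWithStats(g[215:300,270:400])
print([(c[k]+[270,215],s[k][4]) for k in range(1,n) if s[k][4]>8])
h=cv2.cvtColor(snapshot('scene'),cv2.COLOR_RGB2HSV); g=((h[...,0]>45)&(h[...,0]<80)&(h[...,1]>110)).astype(np.uint8)
n,l,s,c=cv2.connectedComponentsWithStats(g[180:320,240:420])
print([(c[k]+[240,180],s[k][4]) for k in range(1,n) if s[k][4]>8])
E
```

```text
cad [ 8.5  1.1 56. ] turn0 [ 0.11 -6.43 -0.47] 24.85 q [-0.33  0.51  0.34  2.13 -1.19  0.21 -0.35] F [ 0.4  0.3 -0.4] 27.780600457912602
[(array([365.38461538, 225.61538462]), np.int32(13)), (array([289. , 238.5]), np.int32(16)), (array([330.64444444, 285.44444444]), np.int32(45)), (array([321.03333333, 293.5       ]), np.int32(30))]
[(array([360.95652174, 201.08695652]), np.int32(23)), (array([284.50588235, 214.50588235]), np.int32(85)), (array([373.39285714, 217.51190476]), np.int32(84)), (array([408.94444444, 214.59259259]), np.int32(54)), (array([324.52222222, 248.6       ]), np.int32(90))]
```

Call:
servo_tool([
  [[-0.09,0,-0.07,0,-0.97,0],[-0.09,0,-0.06,0,-0.97,0],[-0.1,0,-0.06,0,-0.97,0],[-0.1,0,-0.05,0,-0.97,0],[-0.1,0,-0.04,0,-0.97,0],[-0.11,0,-0.03,0,-0.97,0],[-0.11,0,-0.03,0,-0.97,0],[-0.11,0,-0.02,0,-0.97,0],[-0.11,0,-0.01,0,-0.97,0],[-0.11,0,0,0,-0.97,0]],
])

```text
clock: 25.83
tcp_pos: [591.8, 2.4, 63.1]
eef_rot: [0.007, 0.991, 0.069, -0.116]
wrist_force: [0.4, -0.1, -0.8]
grip_width: 27.5
gripper_force: 59.1
```

Call:
servo_tool([
  [[-0.11,0,0,0,-0.97,0],[-0.11,0,0.01,0,-0.97,0],[-0.11,0,0.02,0,-0.97,0],[-0.11,0,0.03,0,-0.97,0],[-0.11,0,0.03,0,-0.97,0],[-0.11,0,0.04,0,-0.97,0],[-0.1,0,0.05,0,-0.97,0],[-0.1,0,0.05,0,-0.97,0],[-0.09,0,0.06,0,-0.97,0]],
])

```text
clock: 26.58
tcp_pos: [552.7, -3.2, 70.8]
eef_rot: [0.027, 0.911, 0.064, -0.408]
wrist_force: [0.7, -0.2, -0.9]
grip_width: 27.6
gripper_force: 59.1
```

```bash
python3 look.py; python3 g2.py -50 -48 0 88
```

```text
cad [-75.6   3.5  70.8] turn0 [-0.24 12.05 -0.45] 26.5833 q [-0.48  1.12  0.76  1.3  -0.41  1.79 -1.1 ] F [ 0.6 -0.3 -0.9] 27.60122773895661
pinch [-48.8   2.6  94.8] tilt -48.2 lat 0.028 q5-7 [-0.41  1.79 -1.1 ] 26.5833
turn [-0.02 -0.45  0.03] shift [0.12 0.06 0.09]
```

```bash
python3 - <<'E'
from h import *
uv={}
for n,(x0,x1,y0,y1) in {'scene':(305,345,200,260),'top':(300,350,220,300)}.items():
    s=snapshot(n); cv2.imwrite(f'pics/{n}9.png',s[:,:,::-1]); h=cv2.cvtColor(s,cv2.COLOR_RGB2HSV)[y0:y1,x0:x1]
    g=((h[...,0]>45)&(h[...,0]<85)&(h[...,1]>110)).astype(np.uint8)
    k,l,st,c=cv2.connectedComponentsWithStats(g); print(n,[((c[i]+[x0,y0]).round(1).tolist(),st[i].tolist()) for i in range(1,k) if st[i,4]>5])
    print(' expected cap centre, tip, base', [proj(n,wor(q)).round(1).tolist() for q in ((-58,2.6,125.5),(-61,2.6,137),(-39.5,2.6,62))])
E
```

```text
scene [([323.5, 244.5], [14, 39, 10, 12, 83])]
 expected cap centre, tip, base [[324.3, 242.3], [324.2, 238.9], [324.9, 259.0]]
top [([331.4, 271.5], [30, 49, 4, 6, 22])]
 expected cap centre, tip, base [[331.3, 271.0], [331.7, 272.6], [329.5, 261.9]]
```

Call:
servo_tool([
  [[0,0.04,0,0,-0.5,0],[0,0.02,0,0,-0.5,0],[0,0,0,0,0,0]],
])

```text
clock: 26.93
tcp_pos: [553.1, -5.9, 70.5]
eef_rot: [0.029, 0.897, 0.062, -0.437]
wrist_force: [0.5, 0.3, -0.2]
grip_width: 27.6
gripper_force: 59.2
```

```bash
python3 look.py; python3 g2.py -52 -47 0 88
```

```text
cad [-75.6   0.9  70.5] turn0 [-0.27 13.   -0.45] 26.9333 q [-0.42  1.13  0.66  1.24 -0.33  1.84 -1.16] F [ 0.6  0.2 -0.2] 27.606483393920666
pinch [-47.3  -0.2  92.7] tilt -52.0 lat 0.03 q5-7 [-0.33  1.84 -1.16] 26.9333
turn [-0.03 -0.    0.03] shift [ 0.1  -0.    0.07]
```

Call:
servo_tool([
  [[0.04,0,0.03,0,0,0],[0.04,0,0.03,0,0,0],[0,0,0,0,0,0]],
])

```text
clock: 27.18
tcp_pos: [553.3, -5.8, 67.9]
eef_rot: [0.03, 0.897, 0.062, -0.437]
wrist_force: [-0.9, 0.3, 0.9]
grip_width: 27.2
gripper_force: 59.2
```

Call:
servo_tool([
  [[0.03,0,0.025,0,0,0],[0,0,0,0,0,0]],
])

```text
clock: 27.35
tcp_pos: [553.3, -5.6, 66.4]
eef_rot: [0.03, 0.897, 0.062, -0.437]
wrist_force: [-0.3, 0.9, 0.6]
grip_width: 27.7
gripper_force: 59.2
```

Call:
servo_tool([
  [[0.03,0,0.025,0,0,0],[0,0,0,0,0,0]],
])

```text
clock: 27.52
tcp_pos: [553.5, -5.7, 65.4]
eef_rot: [0.03, 0.897, 0.062, -0.437]
wrist_force: [-0.1, 1.2, 2.5]
grip_width: 27.6
gripper_force: 59.5
```

Call:
servo_tool([
  [[0.02,0,0.016,0,0,0],[0,0,0,0,0,0],[0,0,0,0,0,0]],
])

```text
clock: 27.77
tcp_pos: [553.5, -5.7, 65.3]
eef_rot: [0.03, 0.897, 0.062, -0.437]
wrist_force: [0.5, 0.6, 7.8]
grip_width: 27.4
gripper_force: 59.7
```

```bash
python3 look.py
```

```text
cad [-75.2   1.   65.3] turn0 [-0.23 13.   -0.46] 27.7667 q [-0.42  1.13  0.66  1.24 -0.34  1.83 -1.16] F [0.6 0.5 7.8] 27.41620415328567
```

Call:
servo_tool([
  [[0,0,0,0,0,0],[0,0,0,0,0,0],[0,0,0,0,0,0],[0,0,0,0,0,0],[0,0,0,0,0,0],[0,0,0,0,0,0]],
], grip=0)

```text
clock: 28.27
tcp_pos: [553.3, -5.9, 63.6]
eef_rot: [0.03, 0.897, 0.062, -0.437]
wrist_force: [0.1, -0.5, -0.8]
grip_width: 43.0
gripper_force: 0.0
```

Call:
servo_tool([
  [[-0.08,0,-0.06,0,0,0],[-0.2,0,-0.15,0,0,0],[-0.3,0,-0.23,0,0,0],[-0.4,0,-0.31,0,0,0],[-0.5,0,-0.4,0,0,0],[-0.3,0,-0.2,0,0,0],[0,0,0,0,0,0]],
])

```text
clock: 28.85
tcp_pos: [540.1, -8.9, 138.9]
eef_rot: [0.029, 0.901, 0.062, -0.429]
wrist_force: [0.8, -0.0, 0.7]
grip_width: 42.9
gripper_force: 0.0
```

```bash
python3 look.py; cat > caps.py <<'E'
from h import *
for n,(x0,x1,y0,y1) in {'scene':(245,415,185,300),'top':(270,400,210,300)}.items():
    s=snapshot(n); cv2.imwrite(f'pics/{n}_{env.get_obs()["clock"]:.1f}.png',s[:,:,::-1]); h=cv2.cvtColor(s,cv2.COLOR_RGB2HSV)[y0:y1,x0:x1]
    g=((h[...,0]>45)&(h[...,0]<85)&(h[...,1]>110)).astype(np.uint8)
    k,l,st,c=cv2.connectedComponentsWithStats(g); print(n,[((c[i]+[x0,y0]).round(1).tolist(),st[i,2:].tolist(),cad(at(n,c[i]+[x0,y0],117)).round(0)[:2].tolist()) for i in range(1,k) if st[i,4]>10])
E
python3 caps.py
```

```text
cad [-89.    0.2 138.9] turn0 [-0.24 12.73 -0.47] 28.85 q [-0.21  0.92  0.24  1.28 -0.07  1.84 -1.4 ] F [ 0.8 -0.1  0.7] 42.85369407306011
scene [([361.6, 201.3], [6, 5, 20], [77.0, -66.0]), ([284.5, 214.5], [8, 13, 84], [25.0, 88.0]), ([409.0, 214.6], [8, 10, 55], [41.0, -161.0]), ([373.3, 217.6], [8, 13, 82], [27.0, -90.0]), ([325.8, 241.1], [9, 14, 89], [-46.0, 0.0])]
top [([364.9, 225.7], [5, 4, 16], [31.0, -90.0])]
```

The cap is now at scene (325.8,241.1) and the blob is 9x14 px, like the standing bottles. So the bottle is upright near caddy (-46,0). Next I retract, close the fingers and move to the front right of the flap.

Call:
servo_tool([
  [[-0.14,0.23,0.17,0,1,0],[-0.15,0.23,0.16,0,1,0],[-0.16,0.23,0.15,0,1,0],[-0.17,0.23,0.14,0,1,0],[-0.18,0.23,0.13,0,1,0],[-0.19,0.23,0.11,0,1,0],[-0.2,0.23,0.1,0,1,0],[-0.2,0.23,0.09,0,1,0],[-0.21,0.23,0.07,0,1,0],[-0.21,0.23,0.06,0,1,0],[-0.22,0.23,0.04,0,1,0],[-0.22,0.23,0.03,0,1,0]],
])

```text
clock: 29.95
tcp_pos: [448.8, -132.4, 134.8]
eef_rot: [0.002, 0.997, 0.069, -0.028]
wrist_force: [-0.2, -0.0, -0.7]
grip_width: 42.6
gripper_force: 0.0
```

```bash
python3 look.py; python3 caps.py; python3 - <<'E'
from h import *
print(turn(20), shift((-185,-110,60),tq(20)), shift((-185,-110,14),tq(20),(-185,-110,60)))
E
```

```text
cad [-200.2 -105.8  134.8] turn0 [-0.01  0.8  -0.49] 29.95 q [-0.03  0.29  0.27  2.08 -0.07  0.84 -1.15] F [-0.2  0.  -0.7] 42.57676063261974
scene [([361.0, 201.1], [8, 5, 23], [78.0, -65.0]), ([284.5, 214.5], [8, 13, 84], [25.0, 88.0]), ([325.7, 240.9], [8, 14, 86], [-45.0, 1.0])]
top [([365.3, 225.7], [5, 4, 15], [31.0, -91.0]), ([289.0, 238.5], [5, 4, 16], [29.0, 87.0]), ([331.5, 263.1], [4, 5, 15], [-41.0, -1.0])]
[ 0.07  5.85 -0.57] [-0.2   0.08  1.92] [-0.39  0.    1.08]
```

Call:
servo_tool([
  [[0,0.02,0.1,0,0.98,-0.1],[0,0.02,0.2,0,0.98,-0.1],[0,0.02,0.3,0,0.98,-0.1],[-0.05,0,0.4,0,0.98,-0.1],[-0.05,0,0.4,0,0.98,-0.1],[-0.1,0,0.3,0,0.95,-0.1],[0,0,0.2,0,0,0],[0,0,0,0,0,0]],
], grip=1)

```text
clock: 30.72
tcp_pos: [454.3, -133.4, 59.5]
eef_rot: [-0.015, 0.982, 0.087, 0.166]
wrist_force: [0.2, 0.1, -0.1]
grip_width: 0.1
gripper_force: 0.0
```

```bash
python3 look.py;  python3 - <<'E'
from h import *
d=C.inv().apply(state()[1].apply([0,0,1])); print(d, turn(20), shift((-185,-110,14),tq(20)))
E
```

```text
cad [-195.  -107.7   59.5] turn0 [-0.02 -4.8   0.05] 30.7167 q [ 0.41  0.32 -0.09  2.35 -0.64  0.22 -0.46] F [ 0.2  0.1 -0.1] 0.05843251465872859
[ 0.32889533  0.00166368 -0.94436492] [-0.02  0.2   0.04] [-0.15  0.06  1.16]
```

Call:
servo_tool([
  [[-0.1,0,0.3,0,0,0],[-0.1,0,0.3,0,0,0],[-0.1,0,0.3,0,0,0],[0,0,0.2,0,0,0],[0,0,0,0,0,0]],
])

```text
clock: 31.13
tcp_pos: [460.5, -130.5, 21.0]
eef_rot: [-0.015, 0.982, 0.09, 0.168]
wrist_force: [0.2, -0.4, -0.0]
grip_width: 0.2
gripper_force: 0.0
```

```bash
cat > f.py <<'E'
from h import *
p,r,o=state(); d=C.inv().apply(r.apply([0,0,1])); n=C.inv().apply(r.apply([1,0,0])); T=cad(p)-25.5*d
B=np.array([-161.8,0,57.5])
v=B-T; print('tip',T.round(1),'tilt',np.degrees(np.arctan2(d[0],-d[2])).round(1),'lat',d[1].round(2),'gap to bead along n',(v@n-16).round(1),'up finger',(-v@d).round(1),'clock',o['clock'],'q',o['joint_pos'].round(2),'F',C.inv().apply(o['wrist_force']).round(1))
E
python3 f.py
```

```text
tip [-196.8 -106.    45. ] tilt 19.4 lat 0.0 gap to bead along n 22.2 up finger -0.1 clock 31.1333 q [ 0.37  0.42 -0.06  2.36 -1.11  0.15  0.02] F [ 0.2 -0.4 -0. ]
```

Call:
servo_tool([
  [[0.1,0,0.1,0,0,0],[0.08,0,0.13,0,0,0],[0.08,0,0.1,0,0,0],[0,0,0,0,0,0]],
])

```text
clock: 31.47
tcp_pos: [474.7, -128.0, 13.2]
eef_rot: [-0.015, 0.981, 0.091, 0.169]
wrist_force: [0.1, 0.1, 1.2]
grip_width: 0.2
gripper_force: 0.0
```

```bash
python3 f.py
```

```text
tip [-182.5 -106.    37.2] tilt 19.5 lat 0.0 gap to bead along n 11.4 up finger 12.0 clock 31.4667 q [ 0.33  0.45 -0.03  2.33 -1.2   0.15  0.09] F [0.1 0.1 1.2]
```

Call:
servo_tool([
  [[0.12,0,0.05,0,0,0],[0.1,0,0.04,0,0,0],[0,0,0,0,0,0]],
])

```text
clock: 31.72
tcp_pos: [483.3, -127.0, 12.9]
eef_rot: [-0.015, 0.981, 0.09, 0.169]
wrist_force: [0.6, 0.7, -0.0]
grip_width: -0.1
gripper_force: 0.0
```

```bash
python3 f.py
```

```text
tip [-173.8 -106.5   36.9] tilt 19.5 lat 0.0 gap to bead along n 3.2 up finger 15.2 clock 31.7167 q [ 0.3   0.46 -0.01  2.32 -1.19  0.16  0.06] F [ 0.7  0.6 -0. ]
```

Call:
servo_tool([
  [[0.1,0,-0.1,0,0,0],[0.1,0,-0.15,0,0,0],[0.1,0,-0.15,0,0,0],[0.1,0,-0.14,0,0,0]],
])

```text
clock: 32.05
tcp_pos: [487.0, -126.2, 37.3]
eef_rot: [-0.015, 0.982, 0.089, 0.166]
wrist_force: [-4.7, -2.4, -1.7]
grip_width: -0.2
gripper_force: 3.0
```

```bash
cat > fl.py <<'E'
from h import *
from fit import edge,W
s=snapshot('scene'); S2=s.sum(2,dtype=int)
for y in (120,60,0):
    best=[]
    for f in np.arange(0,1.5,.01):
        x,z=edge(f); u,v=proj('scene',W(P,(x,y,z))); v=int(round(v)); u=int(round(u)); best.append(S2[v-1:v+2,u].mean())
    print(y,'flap angle~',round(np.argmax(best)*.01,2),int(max(best)))
E
python3 f.py; python3 fl.py
```

```text
tip [-169.9 -106.3   61.3] tilt 19.2 lat 0.0 gap to bead along n -8.9 up finger -6.5 clock 32.05 q [ 0.14  0.4   0.17  2.31 -1.04  0.25 -0.11] F [-5.1 -1.6 -1.7]
120 flap angle~ 0.67 121
60 flap angle~ 1.26 634
0 flap angle~ 0.22 758
```

Call:
servo_tool([
  [[0.12,0,-0.11,0,0,0],[0.12,0,-0.11,0,0,0],[0.13,0,-0.11,0,0,0],[0.13,0,-0.1,0,0,0],[0.14,0,-0.09,0,0,0],[0.14,0,-0.09,0,0,0]],
])

```text
clock: 32.6
tcp_pos: [503.2, -122.8, 68.7]
eef_rot: [-0.016, 0.983, 0.087, 0.163]
wrist_force: [-13.0, -1.6, 3.5]
grip_width: 0.5
gripper_force: 5.3
```

```bash
cat > f2.py <<'E'
from h import *
from fit import edge
from scipy.optimize import brentq
p,r,o=state(); d=C.inv().apply(r.apply([0,0,1])); n=C.inv().apply(r.apply([1,0,0])); T=cad(p)-25.5*d; T[1]=0
def B(f): x,z=edge(f); return np.array([x,0,z])
try: f=brentq(lambda f:(B(f)-T)@n-16,0,1.5); print('f bead-contact',round(f,3),'up finger',(-(B(f)-T)@d).round(1))
except Exception as e: print(e)
c=T+11*n; print('tip corner',c.round(1),'angle of corner from hinge',np.arctan2(-67-c[0],c[2]-50).round(3),'F',C.inv().apply(o['wrist_force']).round(1),o['clock'],'tilt',np.degrees(np.arctan2(d[0],-d[2])).round(1))
E
python3 f2.py; python3 fl.py
```

```text
f bead-contact 0.862 up finger 11.4
tip corner [-142.8    0.    96.4] angle of corner from hinge 1.021 F [-13.1   0.7   3.5] 32.6 tilt 18.9
120 flap angle~ 0.13 348
60 flap angle~ 0.86 752
0 flap angle~ 0.22 758
```

Call:
servo_tool([
  [[0,0,0,0,0,0],[0,0,0,0,0,0]],
])

```text
clock: 32.82
tcp_pos: [507.3, -122.4, 70.5]
eef_rot: [-0.015, 0.982, 0.088, 0.166]
wrist_force: [-8.7, -1.7, 2.5]
grip_width: 0.2
gripper_force: 3.6
```

```bash
python3 f2.py
```

```text
f bead-contact 0.81 up finger 13.5
tip corner [-1.388e+02  1.000e-01  9.820e+01] angle of corner from hinge 0.98 F [-8.9 -0.2  2.5] 32.8167 tilt 19.2
```

Call:
servo_tool([
  [[0.1,0,-0.08,0,0,0],[0.14,0,-0.08,0,0,0],[0.18,0,-0.09,0,0,0],[0.18,0,-0.09,0,0,0],[0.18,0,-0.07,0,0,0],[0.18,0,-0.06,0,0,0]],
])

```text
clock: 33.32
tcp_pos: [538.8, -116.4, 101.6]
eef_rot: [-0.015, 0.982, 0.089, 0.167]
wrist_force: [-2.6, -0.8, -2.8]
grip_width: -0.1
gripper_force: 1.4
```

```bash
python3 f2.py; python3 fl.py; python3 caps.py
```

```text
f bead-contact 0.362 up finger 6.8
tip corner [-1.068e+02  1.000e-01  1.293e+02] angle of corner from hinge 0.465 F [-2.7 -0.4 -2.8] 33.3167 tilt 19.3
120 flap angle~ 0.34 754
60 flap angle~ 1.45 746
0 flap angle~ 0.22 758
scene [([361.0, 201.2], [8, 5, 25], [77.0, -65.0]), ([284.5, 214.5], [8, 13, 84], [25.0, 88.0]), ([325.7, 240.9], [8, 14, 83], [-45.0, 1.0])]
top [([365.2, 225.6], [5, 4, 14], [31.0, -91.0]), ([289.0, 238.5], [5, 4, 16], [29.0, 87.0]), ([331.5, 263.3], [4, 4, 14], [-42.0, -1.0])]
```

Call:
servo_tool([
  [[0.13,0,0.02,0,0,0],[0.13,0,0.03,0,0,0],[0.12,0,0.03,0,0,0],[0.12,0,0.03,0,0,0],[0.08,0,0.03,0,0,0],[0,0,0,0,0,0]],
])

```text
clock: 33.97
tcp_pos: [564.4, -112.3, 104.5]
eef_rot: [-0.015, 0.982, 0.089, 0.169]
wrist_force: [-0.3, 0.9, 0.1]
grip_width: -0.1
gripper_force: 0.0
```

```bash
python3 f2.py; python3 fl.py
```

```text
f bead-contact 0.094 up finger 10.9
tip corner [-8.100e+01  1.000e-01  1.322e+02] angle of corner from hinge 0.169 F [-0.2  0.9  0.1] 33.9667 tilt 19.5
120 flap angle~ 0.05 746
60 flap angle~ 0.07 752
0 flap angle~ 0.05 760
```

Call:
servo_tool([
  [[0.05,0,0.02,0,0,0],[0.04,0,0.01,0,0,0],[0,0,0,0,0,0]],
])

```text
clock: 34.27
tcp_pos: [567.1, -111.6, 104.4]
eef_rot: [-0.015, 0.982, 0.089, 0.168]
wrist_force: [-1.6, -1.0, 0.1]
grip_width: -0.3
gripper_force: 0.6
```

Call:
servo_tool([
  [[0.03,0,0.01,0,0,0],[0,0,0,0,0,0]],
])

```text
clock: 34.43
tcp_pos: [568.2, -111.4, 104.5]
eef_rot: [-0.015, 0.982, 0.089, 0.168]
wrist_force: [-2.2, -0.3, 0.7]
grip_width: -0.3
gripper_force: 1.0
```

Call:
servo_tool([
  [[0.03,0,0.01,0,0,0],[0,0,0,0,0,0]],
])

```text
clock: 34.6
tcp_pos: [569.6, -111.2, 104.6]
eef_rot: [-0.015, 0.982, 0.089, 0.168]
wrist_force: [-2.3, 0.2, 1.6]
grip_width: -0.4
gripper_force: 1.1
```

```bash
python3 f2.py; python3 fl.py
```

```text
f bead-contact 0.04 up finger 11.5
tip corner [-7.570e+01  1.000e-01  1.323e+02] angle of corner from hinge 0.105 F [-2.3  0.6  1.6] 34.6 tilt 19.5
120 flap angle~ 0.0 757
60 flap angle~ 0.01 748
0 flap angle~ 0.0 757
```

Nearly shut. I'll use tiny steps until the stop is felt.

Call:
servo_tool([
  [[0.02,0,0.01,0,0,0],[0,0,0,0,0,0]],
])

```text
clock: 34.82
tcp_pos: [570.5, -111.0, 104.4]
eef_rot: [-0.015, 0.982, 0.089, 0.168]
wrist_force: [-2.7, -0.1, 2.3]
grip_width: -0.1
gripper_force: 1.1
```

Call:
servo_tool([
  [[0.02,0,0.01,0,0,0],[0,0,0,0,0,0]],
])

```text
clock: 34.98
tcp_pos: [571.3, -110.9, 104.3]
eef_rot: [-0.015, 0.982, 0.089, 0.168]
wrist_force: [-2.6, -0.7, 1.1]
grip_width: -0.1
gripper_force: 1.1
```

Call:
servo_tool([
  [[0.02,0,0.01,0,0,0],[0,0,0,0,0,0]],
])

```text
clock: 35.15
tcp_pos: [572.2, -110.7, 104.2]
eef_rot: [-0.015, 0.982, 0.089, 0.168]
wrist_force: [-3.0, -1.2, 1.5]
grip_width: -0.3
gripper_force: 1.1
```

Call:
servo_tool([
  [[0.02,0,0.01,0,0,0],[0,0,0,0,0,0]],
])

```text
clock: 35.32
tcp_pos: [573.1, -110.6, 104.1]
eef_rot: [-0.015, 0.982, 0.089, 0.168]
wrist_force: [-2.4, -1.3, 0.7]
grip_width: 0.2
gripper_force: 1.1
```

Call:
servo_tool([
  [[0.02,0,0.01,0,0,0],[0,0,0,0,0,0]],
])

```text
clock: 35.48
tcp_pos: [574.0, -110.4, 103.9]
eef_rot: [-0.015, 0.982, 0.089, 0.168]
wrist_force: [-2.3, 0.7, 1.9]
grip_width: -0.2
gripper_force: 1.1
```

Call:
servo_tool([
  [[0.02,0,0.01,0,0,0],[0,0,0,0,0,0]],
])

```text
clock: 35.65
tcp_pos: [574.8, -110.2, 103.8]
eef_rot: [-0.015, 0.982, 0.089, 0.168]
wrist_force: [-2.0, -1.2, 1.1]
grip_width: 0.1
gripper_force: 1.1
```

```bash
python3 f2.py; python3 fl.py; python3 caps.py
```

```text
f(a) and f(b) must have different signs
tip corner [-7.040e+01  1.000e-01  1.315e+02] angle of corner from hinge 0.041 F [-2.2 -0.9  1.1] 35.65 tilt 19.5
120 flap angle~ 1.1 744
60 flap angle~ 1.13 741
0 flap angle~ 1.13 712
scene [([361.0, 201.1], [8, 5, 23], [78.0, -65.0]), ([284.5, 214.5], [8, 13, 84], [25.0, 88.0])]
top [([365.4, 225.6], [4, 4, 13], [31.0, -91.0]), ([289.0, 238.5], [5, 4, 16], [29.0, 87.0]), ([331.5, 263.3], [4, 4, 14], [-42.0, -1.0])]
```

Call:
servo_tool([
  [[0.02,0,0.01,0,0,0],[0,0,0,0,0,0]],
])

```text
clock: 35.97
tcp_pos: [574.9, -110.2, 103.5]
eef_rot: [-0.015, 0.982, 0.089, 0.168]
wrist_force: [-5.0, -0.3, 3.6]
grip_width: 0.0
gripper_force: 2.4
```

Call:
servo_tool([
  [[0.02,0,0.01,0,0,0],[0,0,0,0,0,0]],
])

```text
clock: 36.13
tcp_pos: [575.0, -110.2, 103.2]
eef_rot: [-0.015, 0.982, 0.089, 0.167]
wrist_force: [-8.4, -2.0, 5.9]
grip_width: 0.2
gripper_force: 4.0
```

```bash
python3 f2.py; python3 - <<'E'
from h import *
s=snapshot('scene'); b=cv2.imread('pics/scene0.png')
for c in (265,280,300,325): print(c,'start',b[226:248,c].sum(1,dtype=int).tolist(),'\n now',s[226:248,c].sum(1,dtype=int).tolist())
E
```

```text
f(a) and f(b) must have different signs
tip corner [-7.010e+01  1.000e-01  1.309e+02] angle of corner from hinge 0.038 F [-8.7 -0.5  5.9] 36.1333 tilt 19.3
265 start [353, 259, 264, 201, 277, 65, 306, 87, 181, 45, 765, 717, 710, 591, 363, 164, 84, 100, 101, 110, 117, 110] 
 now [405, 318, 329, 250, 343, 91, 330, 105, 765, 759, 744, 610, 341, 105, 125, 147, 148, 126, 145, 131, 119, 119]
280 start [393, 308, 318, 331, 311, 318, 317, 288, 285, 267, 260, 759, 710, 694, 534, 288, 59, 78, 109, 124, 109, 126] 
 now [463, 353, 396, 382, 376, 380, 359, 315, 607, 763, 753, 725, 530, 328, 111, 133, 119, 113, 140, 160, 124, 131]
300 start [139, 405, 405, 392, 393, 383, 395, 407, 399, 410, 413, 459, 733, 709, 679, 490, 276, 40, 100, 86, 88, 98] 
 now [169, 493, 478, 457, 451, 450, 489, 466, 418, 721, 759, 754, 718, 497, 231, 95, 120, 147, 141, 123, 202, 110]
325 start [132, 32, 394, 237, 676, 686, 674, 664, 672, 664, 675, 669, 639, 698, 705, 699, 508, 270, 52, 88, 85, 97] 
 now [142, 31, 482, 365, 393, 369, 380, 363, 256, 183, 619, 763, 760, 725, 516, 275, 87, 122, 142, 135, 135, 146]
```

Call:
servo_tool([
  [[-0.05,0,-0.02,0,0,0],[-0.2,0,-0.07,0,0,0],[-0.5,0,-0.15,0,0,0],[-0.6,0,-0.2,0,0,0],[-0.5,0,-0.3,0,0,0],[0,0,0,0,0,0],[0,0,0,0,0,0],[0,0,0,0,0,0]],
])

```text
clock: 36.85
tcp_pos: [499.0, -124.2, 107.4]
eef_rot: [-0.015, 0.981, 0.089, 0.169]
wrist_force: [-0.4, 0.6, -0.0]
grip_width: -0.2
gripper_force: 0.0
```

```bash
python3 look.py; python3 caps.py; python3 - <<'E'
from h import *
s=snapshot('scene')
for c in (280,300,350,390): print(c,s[226:250,c].sum(1,dtype=int).tolist())
a=cv2.imread('pics/top0.png').astype(int);t=snapshot('top')[:,:,::-1].astype(int)
for nm,(x0,x1,y0,y1) in {'screwdriver':(243,258,222,276),'tweezers':(396,412,195,250)}.items():
    f=lambda m:cv2.absdiff(m[y0:y1,x0:x1].astype(np.uint8),np.uint8([[[215,212,208]]])*np.ones((y1-y0,x1-x0,1),np.uint8)).max(2)>50
    for m in (a,t): ys,xs=np.where(f(m)); print(nm,len(xs),xs.mean().round(1)+x0,ys.mean().round(1)+y0)
E
```

```text
cad [-149.4 -106.3  107.4] turn0 [-0.   -4.88  0.12] 36.85 q [-0.12  0.27  0.45  2.28 -0.73  0.41 -0.44] F [-0.3  0.7 -0. ] -0.22827134029045945
scene [([361.0, 201.2], [8, 5, 24], [77.0, -65.0]), ([284.5, 214.5], [8, 13, 84], [25.0, 88.0])]
top [([365.2, 225.8], [5, 5, 15], [30.0, -91.0]), ([289.0, 238.5], [5, 4, 16], [29.0, 87.0]), ([331.5, 263.1], [4, 5, 15], [-41.0, -1.0])]
280 [460, 377, 395, 380, 380, 368, 360, 297, 531, 765, 755, 726, 525, 311, 98, 106, 112, 117, 138, 154, 126, 137, 121, 139]
300 [152, 490, 477, 457, 464, 451, 485, 469, 431, 713, 758, 750, 720, 503, 216, 117, 112, 148, 152, 106, 190, 104, 136, 129]
350 [699, 688, 680, 659, 656, 644, 640, 627, 631, 624, 604, 618, 753, 752, 730, 528, 313, 91, 114, 149, 155, 153, 150, 107]
390 [71, 71, 72, 82, 73, 75, 72, 74, 76, 84, 79, 82, 83, 75, 92, 62, 59, 59, 91, 80, 75, 107, 109, 119]
screwdriver 188 250.5 259.9
screwdriver 183 250.5 260.0
tweezers 12 403.4 239.7
tweezers 9 403.7 240.3
```

```bash
python3 -c "
from workcell import env
print(env.finish_job())"
```

```text
the job is handed in; nothing more can be done
None
```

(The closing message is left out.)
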